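# Fetch the tin from behind the bottles and weigh it

### The job

Fetch the lidded sample tin from the back of the grey sheet-metal stall and stand it in the middle of the balance's pan: first set both bottles that stand in front of it upright in the steel tray, leaving the tin where it is until both are there, and only when the tin is on the pan put the bottles back, each upright on the ring mark where it stood at the start. Keep the bottles and the tin upright throughout, and leave the open tin and the crucible where they are.

Things in the scene. Friction and masses are not known exactly. Their poses are not given: they have to be found in the camera images.
- tin_centre (a point): Centre (half-way up) of the closed sample tin: white round tin with lid, 58 mm diameter, 34 mm high, 45 g, loose. It stands inside the stall on its hindmost ring mark. It has 10 mm beside it to each side wall, 43 mm behind it, and only 10 to 15 mm in front of it to the bottle on the middle ring.
- big_bottle_centre (a point): Centre (half-way up) of the bigger bottle, white with a blue cap: upright, round, 105 mm high; body 54 mm diameter up to 60 mm and shoulder up to 75 mm from its foot, cap 28 mm wide above; about 180 g, loose. At the start it stands on one of the stall's two front ring marks (which one varies). Grasp the body.
- small_bottle_centre (a point): Centre (half-way up) of the smaller bottle, amber with a red cap: upright, round, 90 mm high; body 45 mm diameter up to 55 mm and shoulder up to 68 mm from its foot, cap 24 mm wide above; about 110 g, loose. At the start it stands on the other one of the stall's two front ring marks. Grasp the body.
- stall: Fixed grey sheet-metal stall, open in front and above. Origin on the worktop under the hindmost of three ring marks; x axis points to its back. Floor 3 mm thick, 100 mm wide, from x = -185 to +75 mm; ring marks at y = 0, x = 0 (tin), -66 (middle) and -138 mm (front). Walls 50 mm high, 3 mm thick: sides only from x = -30 to +75 mm, inner faces at y = +-39 mm; back's inner face at x = +72 mm.
- tray: Fixed shallow steel tray, the side area for the bottles: 200 mm along its x axis, 120 mm along its y axis, rim 12 mm high, walls and floor 3 mm thick. Origin: centre of its underside, on the worktop. Empty at the start.
- pan (a point): Centre of the top face of the round steel pan (92 mm diameter, 55 mm above the worktop) of the small white balance, which is fixed and 170 x 130 mm in plan, its body 38 mm high and its display at the front. The pan does not give.
- open_tin_centre (a point): Bystander: centre of an open tin without lid, 56 mm diameter, 30 mm high, standing to the right of the stall, seen from the robot. Leave it alone.
- crucible_centre (a point): Bystander: centre of a white lidded porcelain crucible, 45 mm diameter, 47 mm high, standing to the left of the stall, seen from the robot. Leave it alone.
Things that resemble listed ones, but are neither listed nor needed, are in the scene too. Several things look just like the part that bears big_bottle_centre: the one meant starts farthest to the robot's left.

How it is judged:
By the outcome, as a careful person would: the job done as asked, in the order asked, and still so for the second after the job is handed in, with the robot touching nothing.
It also fails if it takes over 128 s, if anything falls off the work surface, if the arm or the gripper's body presses on something with over 40 N, if the wrist force passes 120 N, or if a joint passes its speed limit or range.

### The arm

A 7-joint arm with a two-finger parallel gripper is mounted at the origin on a cart in front of the work surface, level with it; the furniture and walls round the work are solid. World frame = base frame: x ahead of the robot, y to its left, z up, the work surface at z = 0. Lengths are in m, angles in degrees, forces in N, time in s.
With the tool pointing down it reaches from about 0.4 to 0.875 m from the base axis. Payload 6.5 kg.
Tool frame: the origin (TCP) lies at the very end of the fingers, on their centre line; the grasp point (between the pads) lies behind it (robot.hold_point_z is the z of the grasp point in the tool frame, in m); z points along the fingers, y is the line along which they close (so a half turn about z gives the same grasp; the last joint's range is limited). The gripper opens to 85 mm and grips with 20 to 120 N. Pads are 22 mm wide; open, the fingers measure 114 mm over their backs; the gripper's body (76 mm by 85 mm) begins 54 mm behind the grasp point. The pads swing forward as they close: fully open they stand 13 mm farther back than shut.
Start: joints at [-67.964, 30.733, -0.252, 88.115, 0.149, 61.152, -4.079], TCP at [0.283, 0.585, 0.209] pointing down, gripper open.
Joint ranges: [-154.64, 154.64], [-21.42, 123.67], [-72.66, 72.17], [13.99, 137.28], [-74.86, 254.86], [10.95, 109.41], [-158.01, 158.01]. Speed limits (degrees/s): [136.94, 136.94, 180, 180, 180, 180, 180].

### API

Orientations are given as a 3x3 rotation matrix whose columns are the frame's x, y, z axes.
In Python, from bench import robot gives the robot as it stands.
- The arm moves only by the tool move_arm, never from a script. Its argument "targets" is a list of rows, each a list of 7 numbers: the shift along the tool's x, y, z in m, then the turn, a rotation vector about the tool's x, y, z in rad, then the gripper command: -1 is shut, 1 is fully open, values between are in proportion. In form: [[dx, dy, dz, ax, ay, az, fingers], ...]. A call has 1 to 12 rows; each row shifts and turns the commanded pose from where the row before left it, along the tool's axes as they then stand; what a row does not reach is not made up. A row lasts 1/8 s, in which the tool goes at most 62.5 mm and 10.7 degrees, less where a joint would pass 70% of its speed; a pose out of reach is approached as far as the arm can. A call is refused whole if a number of a shift passes 0.0625 or a number of a turn 0.188, either way. A call with a gripper value outside its range is refused whole. The fingers move at their own pace and stop on an object; "force" is the grip in N (left out, the last holds). Time passes only in rows, so rows that do not move let the fingers close. It gives the time, the measured TCP pose, the force, the opening and the grip force at its end, in the units of the state.
- robot.read_state(): the state, without advancing time (a new reading comes with each control period).
- robot.get_image(name): name is "scene" or "top" or "wrist"; returns the picture (420x560x3 uint8, red, green, blue); there is no depth.
- robot.camera_params(name): a dict with "K" (3x3 intrinsics, pixels), "k1" (the pictures are not rectified: a ray, as slopes to the right and down, at radius r is drawn at 1 + k1 r^2 times it, then the intrinsics apply), "world_from_camera" (4x4, takes a point from camera to world coordinates). Camera axes: x right, y down, z forward; pixel columns grow to the right and rows downward; lengths in m; the calibration is good to about 2 mm. A picture is of the moment at which its call begins: read the wrist's pose just before it. camera_params takes no time and is no camera call; for the wrist camera it gives the pose at the moment of the call.
- robot.finish_job(): hands the job in; it is judged then, once.
The state is a dict: "clock": time; "joints": joint angles; "qd": joint speeds; "joint_torque": joint torques, N m; "eef_pos": TCP position; "tool_rot": TCP orientation; "ft_force": force on the tool from outside, world axes, zero at the start; "moment": the same for the moment, N m; "grip_width": finger opening in m; "grasp_force": force on a finger pad.
Only numpy, scipy, OpenCV 4.12 (cv2) and the standard library are available. Lean on these libraries where they do the work, as an engineer would, in place of code of your own. Each camera call takes 0.05 s, during which the arm holds its last target. There are 200 camera calls.

## Working session

There is one attempt and no reset: what is moved stays moved. The work goes in short steps, Python scripts to look and compute and a tool call to move; the robot and the scene stay as the last step left them, time stands still between calls to the robot, and variables do not carry over. Pictures are saved under pics/ and viewed, at most 16 in all, crops included, and the job is handed in when it is done.

Besides the shell and the picture viewer there is one more tool, called after "Emit:" in YAML: its name, and indented under it one key for each argument. move_arm: Moves the arm, as the interface text tells. Its arguments: {"type":"object","properties":{"targets":{"type":"array"},"force":{"type":"number"}},"required":["targets"]}

```bash
ls; mkdir -p pics
cat > h.py <<'E'
import numpy as np, cv2
from bench import robot
def snap(n,f):
    p=robot.camera_params(n); im=robot.get_image(n); cv2.imwrite('pics/'+f,im[:,:,::-1]); np.savez('pics/'+f+'.npz',im=im,K=p['K'],k1=p['k1'],T=p['world_from_camera']); return im
def ray(f,u,v):
    d=np.load('pics/'+f+'.npz'); K=d['K'];k=float(d['k1']);T=d['T']
    q=cv2.undistortPoints(np.array([[[u,v]]],float),K,np.array([k,0,0,0,0.]))[0,0]
    return T[:3,3],T[:3,:3]@np.array([q[0],q[1],1])
def onz(f,u,v,z):
    o,r=ray(f,u,v); return o+r*(z-o[2])/r[2]
def proj(f,P):
    d=np.load('pics/'+f+'.npz');T=np.linalg.inv(d['T']);q=T[:3,:3]@np.array(P)+T[:3,3]
    x=q[:2]/q[2]; x=x*(1+float(d['k1'])*(x@x)); return (d['K']@np.array([*x,1]))[:2]
E
python3 - <<'E'
from h import *
np.set_printoptions(precision=4,suppress=True)
s=robot.read_state();print(s['clock'],s['eef_pos'],s['tool_rot'],s['grip_width'],robot.hold_point_z)
snap('scene','s0.png');snap('top','t0.png')
for n in('scene','top'):
  p=robot.camera_params(n);print(p['K'],p['k1'],p['world_from_camera'])
E
```

```text
pics
0.0 [0.2829 0.5845 0.2083] [[-0.9001  0.4356 -0.0006]
 [ 0.4356  0.9001 -0.0016]
 [-0.0001 -0.0017 -1.    ]] 0.08536835858246283 -0.0187
[[507.6407   0.     279.7501]
 [  0.     507.6407 214.3392]
 [  0.       0.       1.    ]] -0.18807066287208676 [[ 0.8301 -0.3209  0.456  -0.0313]
 [-0.5576 -0.4728  0.6823 -0.8642]
 [-0.0033 -0.8206 -0.5714  0.7815]
 [ 0.      0.      0.      1.    ]]
[[380.5614   0.     285.4016]
 [  0.     380.5614 206.8011]
 [  0.       0.       1.    ]] -0.09949520565152213 [[ 0.0122 -0.9968  0.0795  0.464 ]
 [-0.9997 -0.0137 -0.0186  0.0075]
 [ 0.0196 -0.0793 -0.9967  0.9495]
 [ 0.      0.      0.      1.    ]]
```

View pics/s0.png

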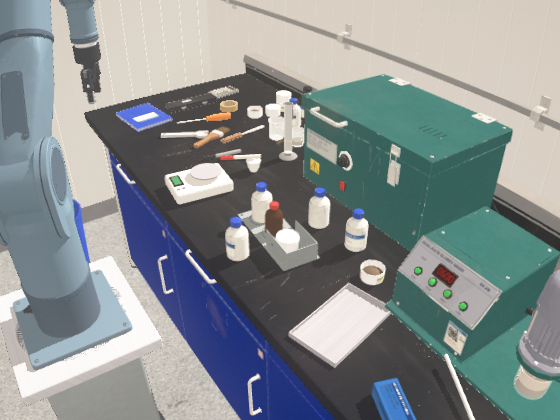

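View pics/t0.png

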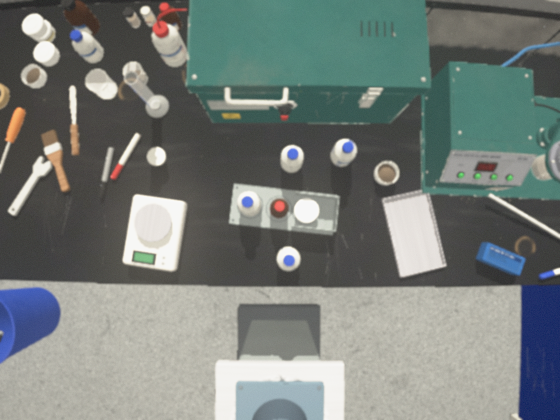

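Top view: four white blue-capped bottles at (248,204), (292,158), (344,152) and (288,260). (248,204) is leftmost as the robot sees it and stands on the stall's front ring, with the amber bottle at (280,207) and the tin at (306,210). The tray is at (414,235) and the balance at (155,230). I'll confirm with a crop and measure.

Run:
```python
from h import *
np.set_printoptions(precision=4,suppress=True)
d=np.load('pics/t0.png.npz');im=d['im']
a=cv2.resize(im[140:280,220:360],None,fx=4,fy=4,interpolation=cv2.INTER_CUBIC)
b=cv2.resize(im[185:285,115:195],None,fx=3,fy=3,interpolation=cv2.INTER_CUBIC)
c=np.zeros((560,800,3),np.uint8);c[:,:560]=a;c[:300,560:]=b
cv2.imwrite('pics/crop1.png',c[:,:,::-1])
h=cv2.cvtColor(im,cv2.COLOR_RGB2HSV)
def blobs(m,roi,mn=15):
  x0,x1,y0,y1=roi;q=np.zeros_like(m);q[y0:y1,x0:x1]=m[y0:y1,x0:x1]
  n,l,s,c=cv2.connectedComponentsWithStats(q)
  return [(c[i],s[i]) for i in range(1,n) if s[i,4]>=mn]
m=cv2.inRange(h,(105,120,60),(130,255,255))
print('blue');[print(c,s,onz('t0.png',*c,.105)) for c,s in blobs(m,(220,370,130,280))]
m=cv2.inRange(h,(0,130,90),(8,255,255))|cv2.inRange(h,(172,130,90),(180,255,255))
print('red');[print(c,s,onz('t0.png',*c,.093)) for c,s in blobs(m,(220,370,190,225))]
m=cv2.inRange(h,(0,0,215),(180,40,255))
print('white');[print(c,s,onz('t0.png',*c,.037)) for c,s in blobs(m,(291,330,190,232))]
for n,p in dict(tray_tl=(382,199),tr=(432,190),bl=(400,277),br=(446,268)).items(): print(n,onz('t0.png',*p,.012))
```

```text
blue
[347.4342 146.75  ] [343 142  10  10  76] [ 0.6702 -0.1477  0.105 ]
[292.2917 153.4306] [288 149  10  10  72] [ 0.6524 -0.0223  0.105 ]
[246.9306 201.4722] [243 197   9  10  72] [0.542  0.0776 0.105 ]
[288.5 260. ] [284 256  10   9  74] [ 0.4137 -0.0165  0.105 ]
red
[279.1122 205.6122] [274 201  11  11  98] [0.5348 0.0058 0.093 ]
white
[306.0515 210.2268] [294 199  25  24 485] [ 0.5291 -0.0593  0.037 ]
[291.7368 221.    ] [291 216   3   9  19] [ 0.5028 -0.0251  0.037 ]
[323.5139 225.0417] [318 221  12   9  72] [ 0.494  -0.1017  0.037 ]
tray_tl [ 0.5617 -0.2517  0.012 ]
tr [ 0.5866 -0.3817  0.012 ]
bl [ 0.3679 -0.2965  0.012 ]
br [ 0.39   -0.4156  0.012 ]
```

View pics/crop1.png

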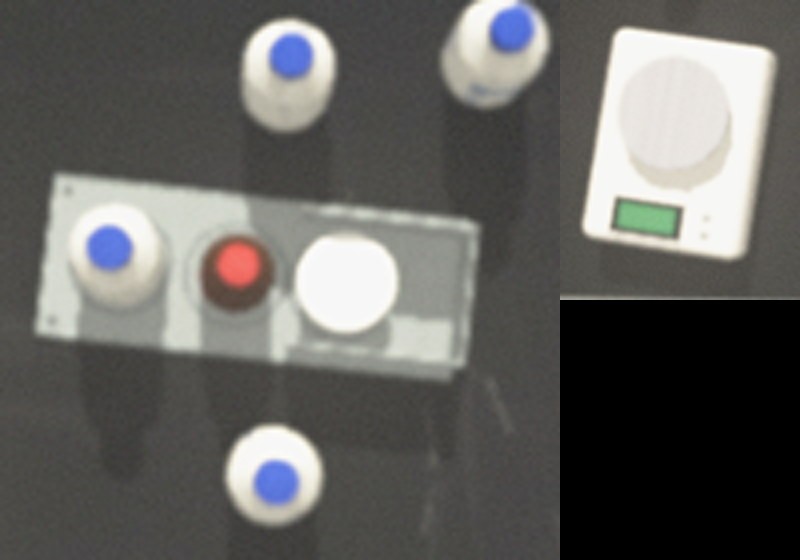

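The crop confirms it: the leftmost blue-capped bottle is the one on the stall's front ring. The amber bottle is on the middle ring and the tin is behind it. Cap spacings come out at 137 and 65 mm, which matches 138 and 66. The pan is near (153.7,222.3).

```bash
cat >> h.py <<'E'
from scipy.spatial.transform import Rotation as Ro
np.set_printoptions(precision=4,suppress=True)
def down(ang):
    "tool pointing down, tool y at ang deg in world"
    a=np.radians(ang); y=np.array([np.cos(a),np.sin(a),0]);z=np.array([0,0,-1.]);return np.c_[np.cross(y,z),y,z]
def plan(legs,start=None):
    "legs: (pos, yaw deg, fingers, rows)"
    s=robot.read_state(); p=np.array(s['eef_pos']);R=np.array(s['tool_rot']); out=[]
    if start is not None: p,R=np.array(start[0]),down(start[1])
    for P,yaw,f,n in legs:
        p0,R0=p.copy(),R.copy();Rt=down(yaw);w=Ro.from_matrix(R0.T@Rt).as_rotvec()
        for i in range(1,n+1):
            pt=p0+(np.array(P)-p0)*i/n; Rg=R0@Ro.from_rotvec(w*i/n).as_matrix()
            d=np.round(R.T@(pt-p),3); a=np.round(Ro.from_matrix(R.T@Rg).as_rotvec(),3)
            p=p+R@d; R=R@Ro.from_rotvec(a).as_matrix(); out.append([*(d+0.),*(a+0.),f])
    print('['+',\n'.join('['+','.join('%g'%v for v in r)+']' for r in out)+']'); print(len(out),'max',np.abs(np.array(out)[:,:6]).max(0)); print(p,s['clock'])
E
python3 - <<'E'
from h import *
print('pan',onz('t0.png',153.7,222.3,.055))
plan([((.541,.115,.235),-5,1,11),((.541,.115,.235),-5,1,1)])
E
```

```text
pan [0.4943 0.3018 0.055 ]
[[-0.04,-0.028,-0.002,0,0,0.11,1],
[-0.042,-0.024,-0.003,0,0,0.11,1],
[-0.045,-0.019,-0.002,0,0,0.109,1],
[-0.047,-0.014,-0.002,0,0,0.11,1],
[-0.048,-0.008,-0.003,0,0.001,0.11,1],
[-0.048,-0.004,-0.002,-0.001,0,0.11,1],
[-0.049,0.002,-0.003,0,0,0.109,1],
[-0.048,0.008,-0.002,0,0,0.11,1],
[-0.047,0.012,-0.003,0,0,0.11,1],
[-0.046,0.018,-0.002,0,0,0.11,1],
[-0.043,0.022,-0.002,0,0,0.109,1],
[0,0,0,0,0,0,1]]
12 max [0.049 0.028 0.003 0.001 0.001 0.11 ]
[0.5406 0.1148 0.2346] 0.1
```

Emit:
move_arm:
  targets:
    - [-0.04,-0.028,-0.002,0,0,0.11,1]
    - [-0.042,-0.024,-0.003,0,0,0.11,1]
    - [-0.045,-0.019,-0.002,0,0,0.109,1]
    - [-0.047,-0.014,-0.002,0,0,0.11,1]
    - [-0.048,-0.008,-0.003,0,0.001,0.11,1]
    - [-0.048,-0.004,-0.002,-0.001,0,0.11,1]
    - [-0.049,0.002,-0.003,0,0,0.109,1]
    - [-0.048,0.008,-0.002,0,0,0.11,1]
    - [-0.047,0.012,-0.003,0,0,0.11,1]
    - [-0.046,0.018,-0.002,0,0,0.11,1]
    - [-0.043,0.022,-0.002,0,0,0.109,1]
    - [0,0,0,0,0,0,1]
  force: 40

```text
clock: 1.6
eef_pos: [0.5422, 0.1105, 0.235]
tool_rot: [[0.095, 0.996, 0.001], [0.996, -0.095, -0.001], [-0.001, 0.001, -1.0]]
ft_force: [-0.5, -0.7, 0.1]
grip_width: 0.0854
grasp_force: 0.0
```

Run:
```python
from h import *
s=robot.read_state();print(s['clock'],s['eef_pos'],s['tool_rot'],s['joints'],s['qd'])
snap('wrist','w1.png');print(robot.camera_params('wrist'))
```

```text
1.6 [0.5422 0.1105 0.235 ] [[ 0.0947  0.9955  0.0012]
 [ 0.9955 -0.0947 -0.001 ]
 [-0.0009  0.0013 -1.    ]] [-34.9329  20.5388  23.875  102.6496  -9.479   58.7355 -12.9077] [-2.7125 -0.3413 -4.3695  0.8557 -1.079   0.2254  0.0225]
{'K': array([[296.382 ,   0.    , 277.5878],
       [  0.    , 296.382 , 208.5075],
       [  0.    ,   0.    ,   1.    ]]), 'k1': 0.017661991592893903, 'world_from_camera': array([[ 0.996 , -0.0857, -0.0264,  0.5477],
       [-0.0897, -0.9501, -0.2987,  0.1908],
       [ 0.0005,  0.2999, -0.954 ,  0.3975],
       [ 0.    ,  0.    ,  0.    ,  1.    ]])}
```

View pics/w1.png

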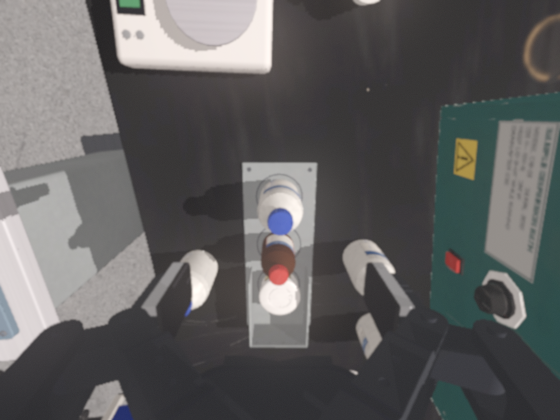

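Wrist view: the stall floor's front corners are at (243,163) and (317,163), the big bottle's cap at (280,220), the red cap at (278,274) and the tin lid at (279,297).

Run:
```python
from h import *
f='w1.png'
im=np.load('pics/w1.png.npz')['im'];h=cv2.cvtColor(im,cv2.COLOR_RGB2HSV)
def big(m,roi):
  x0,x1,y0,y1=roi;q=np.zeros_like(m);q[y0:y1,x0:x1]=m[y0:y1,x0:x1]
  n,l,s,c=cv2.connectedComponentsWithStats(q);i=1+np.argmax(s[1:,4]);return c[i],s[i]
c,s=big(cv2.inRange(h,(105,120,50),(130,255,255)),(250,310,190,245));print(c,s)
print('cap',onz(f,*c,.108),onz(f,*c,.1))
c,s=big(cv2.inRange(h,(0,150,90),(10,255,255))|cv2.inRange(h,(170,150,90),(180,255,255)),(250,310,250,290));print(c,s,onz(f,*c,.09))
for p in[(243,163),(317,163)]:print(onz(f,*p,.003))
for p in [(251,346),(308,346)]:print(onz(f,*p,.05))
u=np.array([-.0875,-.996]);B=np.array([.541,.0778])
for r in(B,B+u*.072,B+u*.138):print('ring pred',r)
```

```text
[279.979  221.9464] [269 210  23  24 429]
cap [0.5419 0.082  0.108 ] [0.5417 0.0791 0.1   ]Traceback (most recent call last):
  File "<stdin>", line 9, in <module>
  File "<stdin>", line 6, in big
    return _wrapfunc(a, 'argmax', axis=axis, out=out, **kwds)
    return bound(*args, **kwds)
ValueError: attempt to get argmax of an empty sequence
```

Run:
```python
from h import *
f='w1.png'
c=[onz(f,*p,.003) for p in[(243,163),(317,163)]];print(c)
b=[onz(f,*p,.05) for p in [(250,347),(309,347)]];print(b)
m=(c[0]+c[1])/2;n=(b[0]+b[1])/2;u=(n-m)[:2];L=np.linalg.norm(u);u/=L;print(m,n,L,np.degrees(np.arctan2(*u[::-1])))
for r in(.047,.119,.185):print('ring from corners',m[:2]+u*r)
u=np.array([-.0875,-.996]);B=np.array([.541,.0778])
for r in(B,B+u*.072,B+u*.138):print('ring from caps',r)
for q in ((.541,.078,.03),): print(proj(f,q))
plan([((.541,.079,.235),-5,1,2),((.541,.079,.12),-5,1,5),((.541,.079,.06),-5,1,5)])
```

```text
[array([0.4981, 0.1314, 0.003 ]), array([0.5962, 0.1221, 0.003 ])]
[array([ 0.4801, -0.1253,  0.05  ]), array([ 0.5645, -0.1335,  0.05  ])]
[0.5471 0.1268 0.003 ] [ 0.5223 -0.1294  0.05  ] 0.25738846486398476 -95.53780075212147
ring from corners [0.5426 0.08  ]
ring from corners [0.5356 0.0083]
ring from corners [ 0.5293 -0.0574]
ring from caps [0.541  0.0778]
ring from caps [0.5347 0.0061]
ring from caps [ 0.5289 -0.0596]
[278.9665 204.1861]
[[-0.017,0.002,0,0,0,-0.001,1],
[-0.017,0.001,0,0,-0.001,-0.002,1],
[0,0,0.023,0,0,0,1],
[0,0,0.023,0,0,0,1],
[0,0,0.023,0,0,0,1],
[0,0,0.023,0,0,0,1],
[0,0,0.023,0,0,0,1],
[0,0,0.012,0,0,0,1],
[0,0,0.012,0,0,0,1],
[0,0,0.012,0,0,0,1],
[0,0,0.012,0,0,0,1],
[0,0,0.012,0,0,0,1]]
12 max [0.017 0.002 0.023 0.    0.001 0.002]
[0.541  0.0793 0.0597] 1.65
```

Emit:
move_arm:
  targets:
    - [-0.017,0.002,0,0,0,-0.001,1]
    - [-0.017,0.001,0,0,0,-0.002,1]
    - [0,0,0.023,0,0,0,1]
    - [0,0,0.023,0,0,0,1]
    - [0,0,0.023,0,0,0,1]
    - [0,0,0.023,0,0,0,1]
    - [0,0,0.023,0,0,0,1]
    - [0,0,0.012,0,0,0,1]
    - [0,0,0.012,0,0,0,1]
    - [0,0,0.012,0,0,0,1]
    - [0,0,0.012,0,0,0,1]
    - [0,0,0,0,0,0,1]

```text
clock: 3.15
eef_pos: [0.5402, 0.0812, 0.071]
tool_rot: [[0.084, 0.996, -0.001], [0.996, -0.084, 0.001], [0.001, -0.001, -1.0]]
ft_force: [0.3, 0.1, 0.5]
grip_width: 0.0852
grasp_force: 0.0
```

Run:
```python
from h import *
s=robot.read_state();print(s['clock'],s['eef_pos'],s['tool_rot'])
snap('wrist','w2.png')
plan([((.5415,.079,.041),-5,1,3)])
for q in ((.541,.078,.108),(.541,.0919,.108)): print(proj('w2.png',q))
```

```text
3.15 [0.5402 0.0812 0.071 ] [[ 0.0838  0.9965 -0.0013]
 [ 0.9965 -0.0838  0.0009]
 [ 0.0008 -0.0013 -1.    ]]
[[-0.001,0,0.01,0,0,0.001,1],
[0,0.001,0.01,0,-0.001,0.001,1],
[-0.001,0,0.011,0,0,0.001,1]]
3 max [0.001 0.001 0.011 0.    0.001 0.001]
[0.5416 0.0792 0.0406] 3.2
[280.1967 289.3473]
[277.8177 263.7166]
```

View pics/w2.png

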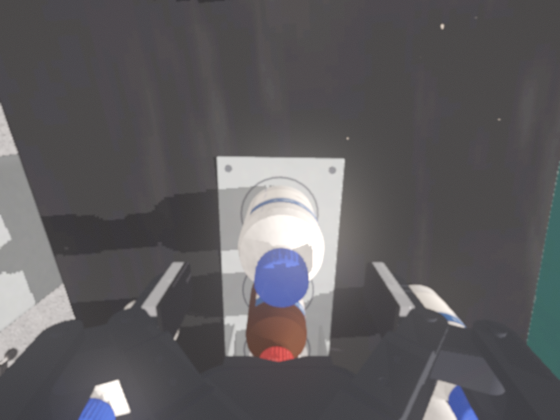

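Close-up: cap top centred near (281,284), between fingers at (165,290) and (400,290), so it is well centred. Next: descend and grip.

Emit:
move_arm:
  targets:
    - [-0.001,0,0.01,0,0,0.001,1]
    - [0,0.001,0.01,0,0,0.001,1]
    - [0,0,0.01,0,0,0.001,1]
    - [0,0,0,0,0,0,1]
    - [0,0,0,0,0,0,0]
    - [0,0,0,0,0,0,-0.2]
    - [0,0,0,0,0,0,-1]
    - [0,0,0,0,0,0,-1]
    - [0,0,0,0,0,0,-1]
    - [0,0,0,0,0,0,-1]
  force: 40

```text
clock: 4.45
eef_pos: [0.5423, 0.0803, 0.0427]
tool_rot: [[0.087, 0.996, 0.001], [0.996, -0.087, 0.002], [0.002, 0.001, -1.0]]
ft_force: [-2.4, -0.9, 5.3]
grip_width: 0.0512
grasp_force: 40.6
```

Run:
```python
from h import *
s=robot.read_state();print(s['clock'],s['eef_pos'],s['tool_rot'],s['grip_width'],s['grasp_force'])
f='t0.png'
C=np.array([onz(f,*p,.012)[:2] for p in((382,199),(432,190),(446,268),(400,277))]);m=C.mean(0);print('tray',m)
print(C[0]-C[3],C[1]-C[2],C[0]-C[1])
```

```text
4.45 [0.5423 0.0803 0.0427] [[ 0.0868  0.9962  0.0012]
 [ 0.9962 -0.0869  0.0017]
 [ 0.0018  0.001  -1.    ]] 0.05120096846151095 40.637029156205244
tray [ 0.4765 -0.3364]
[0.1938 0.0448] [0.1967 0.0339] [-0.025  0.13 ]
```

Run:
```python
from h import *
plan([((.5423,.0803,.20),-5,-1,5),((.528,-.326,.20),-5,-1,14),((.528,-.326,.0427),-5,-1,8)])
```

```text
[[0,0,-0.031,0,0,0,-1],
[0,0,-0.032,0,-0.001,0,-1],
[0,0,-0.031,0.001,0,0,-1],
[0,0,-0.032,0,0,0,-1],
[0,0,-0.031,0,-0.001,0,-1],
[-0.029,0.002,0,0,0,0,-1],
[-0.029,0.001,0,0,0,0,-1],
[-0.029,0.002,0,0,0,0,-1],
[-0.029,0.001,0,0,0,0,-1],
[-0.029,0.002,0,0,0,0,-1],
[-0.029,0.001,0,0,0,0,-1],
[-0.029,0.002,0,0,0,0,-1],
[-0.029,0.001,0,0,0,0,-1],
[-0.029,0.002,0,0,0,0,-1],
[-0.029,0.001,0,0,0,0,-1],
[-0.029,0.002,0,0,0,0,-1],
[-0.029,0.001,0,0,0,0,-1],
[-0.029,0.002,0,0,0,0,-1],
[-0.029,0.001,0,0,0,0,-1],
[0,0,0.02,0,0,0,-1],
[0,0,0.019,0,0,0,-1],
[0,0,0.02,0,0,0,-1],
[0,0,0.02,0,0,0,-1],
[0,0,0.019,0,0,0,-1],
[0,0,0.02,0,0,0,-1],
[0,0,0.019,0,0,0,-1],
[0,0,0.02,0,0,0,-1]]
27 max [0.029 0.002 0.032 0.001 0.001 0.   ]
[ 0.5278 -0.3262  0.0428] 4.45
```

Emit:
move_arm:
  targets:
    - [0,0,-0.015,0,0,0,-1]
    - [0,0,-0.025,0,0,0,-1]
    - [0,0,-0.032,0,0,0,-1]
    - [0,0,-0.032,0,0,0,-1]
    - [0,0,-0.032,0,0,0,-1]
    - [0,0,-0.021,0,0,0,-1]
    - [-0.015,0.001,0,0,0,0,-1]
    - [-0.03,0.002,0,0,0,0,-1]
    - [-0.036,0.002,0,0,0,0,-1]
    - [-0.036,0.002,0,0,0,0,-1]
    - [-0.036,0.002,0,0,0,0,-1]
    - [-0.036,0.002,0,0,0,0,-1]

```text
clock: 5.95
eef_pos: [0.5349, -0.1115, 0.1977]
tool_rot: [[0.088, 0.996, -0.002], [0.996, -0.088, 0.001], [0.001, -0.002, -1.0]]
ft_force: [-0.3, -0.6, -1.1]
grip_width: 0.0512
grasp_force: 42.3
```

Emit:
move_arm:
  targets:
    - [-0.036,0.002,0,0,0,0,-1]
    - [-0.036,0.002,0,0,0,0,-1]
    - [-0.036,0.002,0,0,0,0,-1]
    - [-0.036,0.002,0,0,0,0,-1]
    - [-0.036,0.002,0,0,0,0,-1]
    - [-0.025,0.001,0,0,0,0,-1]
    - [-0.012,0.001,0,0,0,0,-1]
    - [0,0,0.02,0,0,0,-1]
    - [0,0,0.03,0,0,0,-1]
    - [0,0,0.03,0,0,0,-1]
    - [0,0,0.03,0,0,0,-1]
    - [0,0,0,0,0,0,-1]

```text
clock: 7.45
eef_pos: [0.5273, -0.3244, 0.0858]
tool_rot: [[0.086, 0.996, -0.005], [0.996, -0.086, 0.004], [0.004, -0.005, -1.0]]
ft_force: [-0.1, 0.2, -1.8]
grip_width: 0.0508
grasp_force: 42.4
```

Run:
```python
from h import *
s=robot.read_state();print(s['clock'],s['eef_pos'],s['tool_rot'],s['grip_width'],s['grasp_force'],s['ft_force'])
snap('wrist','w3.png')
plan([((.528,-.326,.0427),-5,-1,5)])
```

```text
7.45 [ 0.5273 -0.3244  0.0858] [[ 0.0863  0.9963 -0.0048]
 [ 0.9963 -0.0863  0.0044]
 [ 0.0039 -0.0052 -1.    ]] 0.05078867411736661 42.411423644662136 [-0.1239  0.1762 -1.8081]
[[0,0,0.009,0,0,0,-1],
[0,0,0.009,-0.001,-0.001,0,-1],
[0,0,0.009,0,0,0,-1],
[0,0,0.009,-0.001,-0.001,0,-1],
[-0.001,0,0.009,0,0,0.001,-1]]
5 max [0.001 0.    0.009 0.001 0.001 0.001]
[ 0.5284 -0.3265  0.0426] 7.5
```

View pics/w3.png

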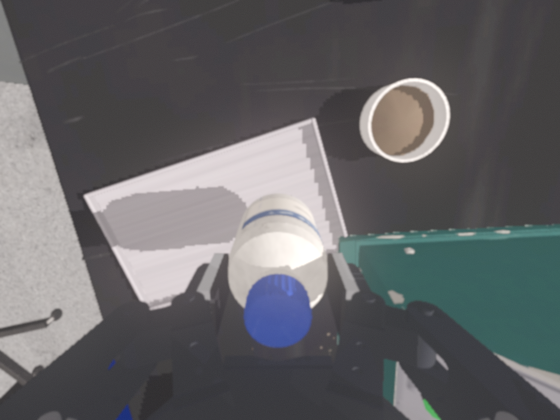

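Run:
```python
from h import *
f='w3.png'
C=[onz(f,*p,.012) for p in((87,195),(315,120),(148,305))];print(C)
for z in(0,.02,.05):print('green',onz(f,341,237,z),onz(f,490,230,z),onz('t0.png',423,193,z))
l=C[1]-C[0];w=C[2]-C[0];print(np.linalg.norm(l),np.linalg.norm(w),'centre',C[0]+l/2+w/np.linalg.norm(w)*.06,l/.2)
```

```text
[array([ 0.3719, -0.2961,  0.012 ]), array([ 0.5616, -0.2528,  0.012 ]), array([ 0.3991, -0.4042,  0.012 ])]
green [ 0.5815 -0.3564  0.    ] [ 0.713  -0.3605  0.    ] [ 0.58   -0.3625  0.    ]
green [ 0.5777 -0.3476  0.02  ] [ 0.6986 -0.3514  0.02  ] [ 0.5776 -0.3547  0.02  ]
green [ 0.5721 -0.3345  0.05  ] [ 0.6771 -0.3378  0.05  ] [ 0.5739 -0.3431  0.05  ]
0.19457081312691304 0.11145977749615212 centre [ 0.4814 -0.3326  0.012 ] [0.9484 0.2166 0.    ]
```

Wrist view: the bottle hangs over the right end of the tray, whose corners are at (87,195), (315,120) and (148,305). The green plate is low and clear of the fingers. Next: lower and release.

Emit:
move_arm:
  targets:
    - [0,0,0.015,0,0,0,-1]
    - [0,0,0.013,0,0,0,-1]
    - [0,0,0.008,0,0,0,-1]
    - [0,0,0.004,0,0,0,-1]
    - [0,0,0.002,0,0,0,-1]
    - [0,0,0,0,0,0,-1]
    - [0,0,0,0,0,0,-1]

```text
clock: 8.38
eef_pos: [0.5297, -0.3263, 0.0466]
tool_rot: [[0.087, 0.996, 0.001], [0.996, -0.087, 0.001], [0.001, 0.001, -1.0]]
ft_force: [-0.1, -0.7, -1.2]
grip_width: 0.0512
grasp_force: 42.4
```

Emit:
move_arm:
  targets:
    - [0,0,0.002,0,0,0,-1]
    - [0,0,0.001,0,0,0,-1]
    - [0,0,0.001,0,0,0,-1]
    - [0,0,0,0,0,0,-1]
    - [0,0,0,0,0,0,-1]

```text
clock: 9.0
eef_pos: [0.5296, -0.3263, 0.0428]
tool_rot: [[0.087, 0.996, 0.001], [0.996, -0.087, 0.001], [0.001, 0.0, -1.0]]
ft_force: [-1.6, 1.6, 5.1]
grip_width: 0.0509
grasp_force: 43.1
```

Emit:
move_arm:
  targets:
    - [0,0,0,0,0,0,0.3]
    - [0,0,0,0,0,0,0.6]
    - [0,0,0,0,0,0,1]
    - [0,0,0,0,0,0,1]
    - [0,0,-0.02,0,0,0,1]
    - [0,0,-0.04,0,0,0,1]
    - [0,0,-0.05,0,0,0,1]
    - [0,0,-0.05,0,0,0,1]

```text
clock: 10.0
eef_pos: [0.5294, -0.3266, 0.2054]
tool_rot: [[0.087, 0.996, 0.001], [0.996, -0.087, 0.001], [0.001, 0.001, -1.0]]
ft_force: [0.8, -0.3, -0.7]
grip_width: 0.0852
grasp_force: 0.0
```

Run:
```python
from h import *
plan([((.535,.037,.20),-5,1,9),((.535,.037,.20),-5,1,1)])
```

```text
[[0.04,-0.003,0.001,0,0,0,1],
[0.041,-0.003,0,0,0,0,1],
[0.04,-0.003,0.001,0,0,0,1],
[0.04,-0.003,0.001,0.001,0,0,1],
[0.041,-0.003,0,0,0,0,1],
[0.04,-0.002,0.001,0,-0.001,0,1],
[0.04,-0.003,0,0,0,0,1],
[0.04,-0.003,0.001,0,0,0,1],
[0.041,-0.003,0.001,0,0,0,1],
[0,0,0,0,0,0,1]]
10 max [0.041 0.003 0.001 0.001 0.001 0.   ]
[0.5352 0.0373 0.1995] 10.0
```

Emit:
move_arm:
  targets:
    - [0.04,-0.003,0,0,0,0,1]
    - [0.04,-0.003,0,0,0,0,1]
    - [0.04,-0.003,0,0,0,0,1]
    - [0.04,-0.003,0,0,0,0,1]
    - [0.04,-0.003,0,0,0,0,1]
    - [0.04,-0.003,0,0,0,0,1]
    - [0.04,-0.003,0,0,0,0,1]
    - [0.034,-0.002,0.02,0,0,0,1]
    - [0.02,-0.001,0.03,0,0,0,1]
    - [0,0,0.03,0,0,0,1]
    - [0,0,0,0,0,0,1]
    - [0,0,0,0,0,0,1]

```text
clock: 11.5
eef_pos: [0.5356, 0.0079, 0.1244]
tool_rot: [[0.088, 0.996, 0.002], [0.996, -0.088, 0.001], [0.002, 0.002, -1.0]]
ft_force: [-0.3, -0.3, 0.5]
grip_width: 0.0858
grasp_force: 0.0
```

Run:
```python
from h import *
s=robot.read_state();print(s['clock'],s['eef_pos'])
im=snap('wrist','w4.png')
f='w4.png'
for q in ((.535,.007,.093),(.5418,.079,.003),(.535,.007,.003),(.529,-.0585,.037)): print(proj(f,q))
```

```text
11.5 [0.5356 0.0079 0.1244]
[277.1777 232.2694]
[277.5071 122.4921]
[277.0381 198.2921]
[276.858  274.5237]
```

View pics/w4.png

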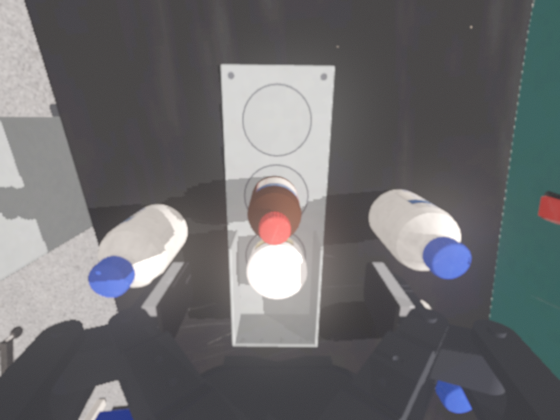

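View: the red cap is centred at (275,229) between the fingers. The front ring is empty at (277,120), the tin lid is at (276,268), and the lookalike bottles are clear of the fingers. Descend and grip.

Emit:
move_arm:
  targets:
    - [0,0,0.02,0,0,0,1]
    - [0,0,0.025,0,0,0,1]
    - [0,0,0.025,0,0,0,1]
    - [0,0,0.016,0,0,0,1]
    - [0,0,0.009,0,0,0,1]
    - [0,0,0,0,0,0,1]
    - [0,0,0,0,0,0,0]
    - [0,0,0,0,0,0,-0.3]
    - [0,0,0,0,0,0,-1]
    - [0,0,0,0,0,0,-1]
    - [0,0,0,0,0,0,-1]
    - [0,0,0,0,0,0,-1]
  force: 40

```text
clock: 13.05
eef_pos: [0.5349, 0.0088, 0.0286]
tool_rot: [[0.087, 0.996, 0.001], [0.996, -0.087, 0.002], [0.002, 0.001, -1.0]]
ft_force: [-1.7, 0.4, 5.9]
grip_width: 0.0428
grasp_force: 39.8
```

Emit:
move_arm:
  targets:
    - [0,0,-0.015,0,0,0,-1]
    - [0,0,-0.025,0,0,0,-1]
    - [0,0,-0.033,0,0,0,-1]
    - [0,0,-0.033,0,0,0,-1]
    - [0,0,-0.033,0,0,0,-1]
    - [0,0,-0.021,0,0,0,-1]
    - [-0.014,-0.003,0,0,0,0,-1]
    - [-0.03,-0.007,0,0,0,0,-1]
    - [-0.036,-0.008,0,0,0,0,-1]
    - [-0.036,-0.008,0,0,0,0,-1]
    - [-0.036,-0.008,0,0,0,0,-1]
    - [-0.036,-0.008,0,0,0,0,-1]

```text
clock: 14.55
eef_pos: [0.4744, -0.1771, 0.1867]
tool_rot: [[0.088, 0.996, -0.001], [0.996, -0.088, 0.001], [0.001, -0.002, -1.0]]
ft_force: [-0.8, 0.2, -0.6]
grip_width: 0.0427
grasp_force: 41.2
```

Emit:
move_arm:
  targets:
    - [-0.036,-0.008,0,0,0,0,-1]
    - [-0.036,-0.008,0,0,0,0,-1]
    - [-0.036,-0.008,0,0,0,0,-1]
    - [-0.036,-0.008,0,0,0,0,-1]
    - [-0.021,-0.005,0,0,0,0,-1]
    - [-0.011,-0.002,0,0,0,0,-1]
    - [0,0,0.02,0,0,0,-1]
    - [0,0,0.035,0,0,0,-1]
    - [0,0,0.035,0,0,0,-1]
    - [0,0,0.025,0,0,0,-1]
    - [0,0,0,0,0,0,-1]
    - [0,0,0,0,0,0,-1]

```text
clock: 16.05
eef_pos: [0.4226, -0.3473, 0.073]
tool_rot: [[0.087, 0.996, 0.001], [0.996, -0.087, 0.001], [0.001, 0.001, -1.0]]
ft_force: [0.3, 1.0, -0.6]
grip_width: 0.0429
grasp_force: 41.1
```

Run:
```python
from h import *
s=robot.read_state();print(s['clock'],s['eef_pos'],s['tool_rot'],s['grip_width'],s['grasp_force'],s['ft_force'])
snap('scene','s5.png')
d=cv2.imread('pics/s5.png');cv2.imwrite('pics/s5c.png',cv2.resize(d[180:380,200:440],None,fx=2.5,fy=2.5))
plan([((.423,-.347,.0286),-5,-1,6)])
```

```text
16.05 [ 0.4226 -0.3473  0.073 ] [[ 0.0868  0.9962  0.001 ]
 [ 0.9962 -0.0868  0.0008]
 [ 0.0009  0.0009 -1.    ]] 0.0428508024593759 41.14520232542418 [ 0.256   1.0326 -0.6446]
[[0,0,0.007,0,0,0,-1],
[0,0,0.008,0.001,0,0,-1],
[0,0,0.007,0,0,0,-1],
[0,0,0.008,0,0,0,-1],
[0,0,0.007,0,0,0,-1],
[0,0,0.008,0.001,-0.001,0,-1]]
6 max [0.    0.    0.008 0.001 0.001 0.   ]
[ 0.4229 -0.3475  0.0283] 16.1
```

View pics/s5c.png

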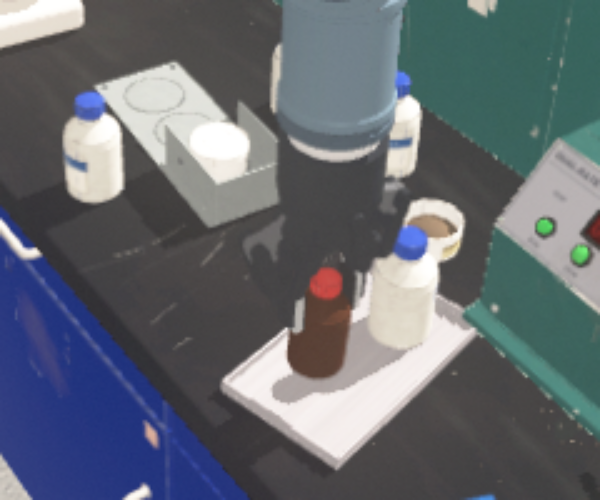

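The big bottle stands upright in the tray at crop (403,310), and the amber one hangs above the tray at (318,340). The tin is untouched in the stall at (220,150). Next: lower and release.

Emit:
move_arm:
  targets:
    - [0,0,0.015,0,0,0,-1]
    - [0,0,0.014,0,0,0,-1]
    - [0,0,0.008,0,0,0,-1]
    - [0,0,0.004,0,0,0,-1]
    - [0,0,0.002,0,0,0,-1]
    - [0,0,0.001,0,0,0,-1]
    - [0,0,0,0,0,0,-1]
    - [0,0,0,0,0,0,-1]

```text
clock: 17.1
eef_pos: [0.4223, -0.3471, 0.0286]
tool_rot: [[0.087, 0.996, 0.001], [0.996, -0.087, 0.001], [0.001, 0.001, -1.0]]
ft_force: [-2.2, 0.3, 3.6]
grip_width: 0.0433
grasp_force: 41.6
```

Emit:
move_arm:
  targets:
    - [0,0,0,0,0,0,0]
    - [0,0,0,0,0,0,0.5]
    - [0,0,0,0,0,0,1]
    - [0,0,0,0,0,0,1]
    - [0,0,-0.02,0,0,0,1]
    - [0,0,-0.04,0,0,0,1]
    - [0,0,-0.05,0,0,0,1]
    - [0,0,-0.05,0,0,0,1]
    - [0,0,0,0,0,0,1]

```text
clock: 18.23
eef_pos: [0.4244, -0.3493, 0.1933]
tool_rot: [[0.087, 0.996, 0.008], [0.996, -0.087, -0.003], [-0.002, 0.008, -1.0]]
ft_force: [1.0, -0.5, -0.5]
grip_width: 0.0854
grasp_force: 0.0
```

Run:
```python
from h import *
s=robot.read_state();print(s['joints'],s['eef_pos'])
plan([((.529,-.0575,.16),85,1,11),((.529,-.0575,.16),85,1,1)])
```

```text
[  9.9411  24.1219  32.2511 106.3168 -15.9266  53.5432  44.38  ] [ 0.4244 -0.3493  0.1933]
[[0.027,0.007,0.003,0,0.001,-0.143,1],
[0.026,0.011,0.003,0.001,0.001,-0.143,1],
[0.024,0.015,0.003,0,0,-0.142,1],
[0.022,0.018,0.003,0.001,0.001,-0.143,1],
[0.019,0.02,0.003,0,0.001,-0.143,1],
[0.016,0.024,0.003,0.001,0.001,-0.143,1],
[0.013,0.025,0.003,0,0,-0.143,1],
[0.008,0.027,0.003,0,0.001,-0.143,1],
[0.005,0.028,0.004,0.001,0.001,-0.142,1],
[0.001,0.028,0.003,0,0.001,-0.143,1],
[-0.003,0.028,0.003,0.001,0,-0.143,1],
[0,0,0,0,0,0,1]]
12 max [0.027 0.028 0.004 0.001 0.001 0.143]
[ 0.5291 -0.0573  0.1597] 18.225
```

Emit:
move_arm:
  targets:
    - [0.027,0.007,0.003,0,0.001,-0.143,1]
    - [0.026,0.011,0.003,0.001,0.001,-0.143,1]
    - [0.024,0.015,0.003,0,0,-0.142,1]
    - [0.022,0.018,0.003,0.001,0.001,-0.143,1]
    - [0.019,0.02,0.003,0,0.001,-0.143,1]
    - [0.016,0.024,0.003,0.001,0.001,-0.143,1]
    - [0.013,0.025,0.003,0,0,-0.143,1]
    - [0.008,0.027,0.003,0,0.001,-0.143,1]
    - [0.005,0.028,0.004,0.001,0.001,-0.142,1]
    - [0.001,0.028,0.003,0,0.001,-0.143,1]
    - [-0.003,0.028,0.003,0.001,0,-0.143,1]
    - [0,0,0,0,0,0,1]

```text
clock: 19.73
eef_pos: [0.5265, -0.0525, 0.1549]
tool_rot: [[-0.997, 0.083, -0.008], [0.083, 0.997, 0.005], [0.008, 0.004, -1.0]]
ft_force: [-0.6, -0.3, -0.2]
grip_width: 0.0851
grasp_force: 0.0
```

Emit:
move_arm:
  targets:
    - [0,0,0,0,0,0,1]
    - [0,0,0,0,0,0,1]

```text
clock: 19.98
eef_pos: [0.5261, -0.0563, 0.1552]
tool_rot: [[-0.996, 0.089, -0.008], [0.089, 0.996, 0.003], [0.008, 0.003, -1.0]]
ft_force: [-0.1, -0.2, -0.0]
grip_width: 0.0855
grasp_force: 0.0
```

Run:
```python
from h import *
s=robot.read_state();print(s['clock'],s['eef_pos'],s['tool_rot'],s['joints'])
snap('wrist','w6.png');snap('top','t6.png');f='w6.png'
for q in ((.529,-.0585,.037),(.558,-.0585,.037),(.5,-.0585,.037)): print(proj(f,q))
```

```text
19.975 [ 0.5261 -0.0563  0.1552] [[-0.996   0.0895 -0.0075]
 [ 0.0895  0.996   0.0034]
 [ 0.0078  0.0027 -1.    ]] [ -3.8789  23.2701   6.5809 109.183   -3.7193  48.1833  89.5393]
[274.3249 201.2653]
[276.9632 228.6525]
[271.5267 172.2281]
```

View pics/w6.png

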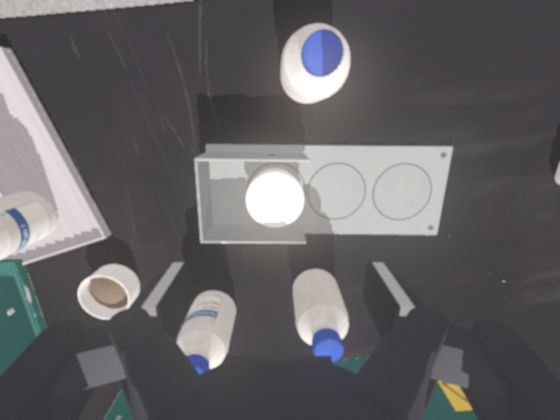

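View: the tin lid is at (275,196) between the side walls, with both front rings empty at (337,191) and (402,191). I'll measure the lid and rings.

Run:
```python
from h import *
f='w6.png'
im=np.load('pics/w6.png.npz')['im'];m=cv2.inRange(cv2.cvtColor(im,cv2.COLOR_RGB2HSV),(0,0,225),(180,60,255))
q=np.zeros_like(m);q[160:235,240:310]=m[160:235,240:310]
c=max(cv2.findContours(q,cv2.RETR_EXTERNAL,cv2.CHAIN_APPROX_NONE)[0],key=cv2.contourArea);e=cv2.fitEllipse(cv2.convexHull(c));print(e)
print('tin',onz(f,*e[0],.037),onz(f,*e[0],.03))
for p in((337,191),(402,191)):print('ring',onz(f,*p,.003))
for a,b in(((447,147),(441,235)),):print('front mid',(onz(f,*a,.003)+onz(f,*b,.003))/2)
print('wall ends',[onz(f,*p,.05) for p in((310,158),(306,241),(200,158),(201,243))])
```

```text
((274.59246826171875, 198.826171875), (56.05128479003906, 58.6387825012207), 90.72665405273438)
tin [ 0.5265 -0.058   0.037 ] [ 0.5284 -0.0582  0.03  ]
ring [0.5331 0.0098 0.003 ]
ring [0.5395 0.0804 0.003 ]
front mid [0.5459 0.1257 0.003 ]
wall ends [array([ 0.488 , -0.0223,  0.05  ]), array([ 0.5685, -0.0309,  0.05  ]), array([ 0.4791, -0.1209,  0.05  ]), array([ 0.5612, -0.1336,  0.05  ])]
```

Run:
```python
from h import *
plan([((.5275,-.058,.07),85,1,4),((.5275,-.058,.011),85,1,4)])
```

```text
[[-0.001,-0.001,0.021,0.001,-0.002,0,1],
[0,0,0.022,0,-0.002,-0.001,1],
[0,-0.001,0.021,0.001,-0.002,0,1],
[-0.001,0,0.021,0.001,-0.002,-0.001,1],
[0,0,0.015,0,0,0,1],
[0,0,0.015,0,0,0,1],
[0,0,0.014,0,0,0,1],
[0,0,0.015,0,0,0,1]]
8 max [0.001 0.001 0.022 0.001 0.002 0.001]
[ 0.5277 -0.0578  0.0112] 20.075
```

Emit:
move_arm:
  targets:
    - [-0.001,-0.001,0.021,0.001,-0.002,0,1]
    - [0,0,0.022,0,-0.002,-0.001,1]
    - [0,-0.001,0.021,0.001,-0.002,0,1]
    - [-0.001,0,0.021,0.001,-0.002,-0.001,1]
    - [0,0,0.017,0,0,0,1]
    - [0,0,0.017,0,0,0,1]
    - [0,0,0.015,0,0,0,1]
    - [0,0,0.01,0,0,0,1]
    - [0,0,0,0,0,0,1]
    - [0,0,0,0,0,0,1]

```text
clock: 21.32
eef_pos: [0.5284, -0.0568, 0.0115]
tool_rot: [[-0.996, 0.085, 0.001], [0.085, 0.996, 0.0], [-0.001, 0.0, -1.0]]
ft_force: [0.6, -0.3, -1.0]
grip_width: 0.0849
grasp_force: 0.0
```

Emit:
move_arm:
  targets:
    - [0,0,0,0,0,0,0.5]
    - [0,0,0,0,0,0,0.2]
    - [0,0,0,0,0,0,-0.2]
    - [0,0,0,0,0,0,-1]
    - [0,0,0,0,0,0,-1]
    - [0,0,0,0,0,0,-1]
  force: 30

```text
clock: 22.08
eef_pos: [0.5329, -0.0568, 0.0144]
tool_rot: [[-0.996, 0.085, 0.009], [0.085, 0.996, 0.0], [-0.009, 0.001, -1.0]]
ft_force: [0.8, 0.8, 22.4]
grip_width: -0.0001
grasp_force: 11.5
```

Run:
```python
from h import *
s=robot.read_state();print(s['eef_pos'],s['grip_width'],s['grasp_force'])
# pan: fit in top picture
f='t6.png'
im=np.load('pics/t6.png.npz')['im'];a=cv2.resize(im[180:280,110:200],None,fx=6,fy=6,interpolation=cv2.INTER_CUBIC)
g=cv2.GaussianBlur(cv2.cvtColor(a,cv2.COLOR_RGB2GRAY),(0,0),3)
c=cv2.HoughCircles(g,cv2.HOUGH_GRADIENT,1,200,param1=60,param2=15,minRadius=95,maxRadius=125);print(c)
u,v=c[0,0,0]/6+110-.4,c[0,0,1]/6+180-.4;print(u,v,onz(f,u,v,.055))
r=c[0,0,2]/6;print('diam',np.linalg.norm(onz(f,u+r,v,.055)-onz(f,u-r,v,.055)))
```

```text
[ 0.5329 -0.0568  0.0144] -0.00014736632335152986 11.548101101070642
NoneTraceback (most recent call last):
  File "<stdin>", line 8, in <module>
TypeError: 'NoneType' object is not subscriptable
```

The fingers closed to zero, so they missed the tin. I'll look before doing anything else.

Run:
```python
from h import *
snap('wrist','w7.png');snap('scene','s7.png')
d=cv2.imread('pics/s7.png');w=cv2.imread('pics/w7.png')
o=np.zeros((500,800,3),np.uint8);o[:320,:400]=cv2.resize(d[190:290,210:335],(400,320));o[:300,400:]=cv2.resize(w,(400,300));cv2.imwrite('pics/c7.png',o[:320])
```

```text
(no output)
```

View pics/c7.png

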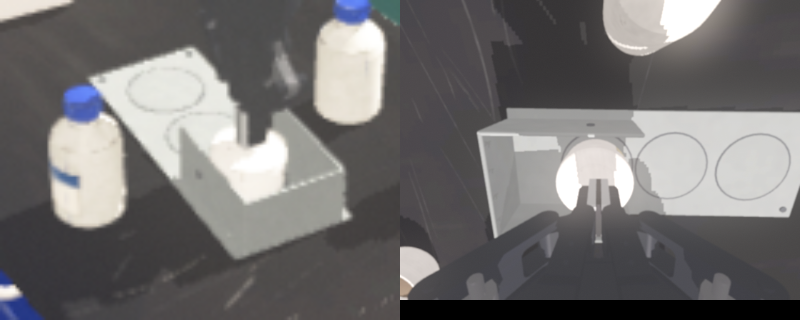

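The tin sits under or beside the shut fingers, so I need an enlarged crop to see how.

Run:
```python
from h import *
w=cv2.imread('pics/w7.png');d=cv2.imread('pics/s7.png')
a=cv2.resize(w[140:340,190:370],(540,600),interpolation=cv2.INTER_CUBIC)
b=cv2.resize(d[205:275,255:325],(260,260),interpolation=cv2.INTER_CUBIC)
o=np.zeros((600,800,3),np.uint8);o[:,:540]=a;o[:260,540:]=b
cv2.imwrite('pics/c8.png',o)
f='w7.png'
for q in((.5275,-.058,.037),(.533,-.0568,.0144),(.5275,-.058,.003),(.4985,-.058,.037)):print(proj(f,q))
```

```text
[272.9045 259.406 ]
[276.1885 249.6268]
[273.6015 233.9541]
[267.6761 206.9474]
```

View pics/c8.png

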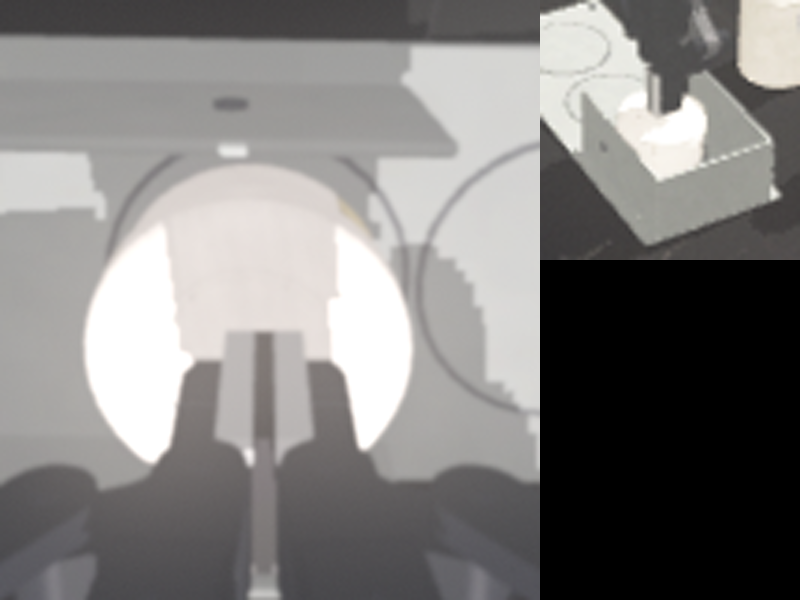

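Run:
```python
from h import *
def tip(f,P,yaw,half,dz):
    R=down(yaw); return [proj(f,np.array(P)+R@np.array([sx*.011,s*half,-dz])).round(0) for sx in(1,-1) for s in(-1,1)]
for dz in(0,.01,.013,.02,.03): print(dz,'w7 shut',tip('w7.png',(.5329,-.0568,.0144),85,.006,dz),'w6 open',tip('w6.png',(.5261,-.0563,.1552),85,.0427,dz),'w3',tip('w3.png',(.5273,-.3244,.0858),-5,.0255,dz))
s=robot.read_state();print(s['clock'],s['eef_pos'],s['ft_force'],s['grip_width'])
```

```text
0 w7 shut [array([266., 233.]), array([286., 233.]), array([266., 266.]), array([286., 266.])] w6 open [array([204., 233.]), array([348., 232.]), array([206., 266.]), array([346., 266.])] w3 [array([235., 233.]), array([321., 233.]), array([236., 267.]), array([320., 267.])]
0.01 w7 shut [array([265., 240.]), array([287., 240.]), array([266., 274.]), array([286., 274.])] w6 open [array([200., 239.]), array([352., 239.]), array([203., 275.]), array([350., 274.])] w3 [array([232., 240.]), array([324., 240.]), array([234., 275.]), array([322., 275.])]
0.013 w7 shut [array([265., 242.]), array([287., 242.]), array([266., 277.]), array([287., 277.])] w6 open [array([198., 242.]), array([354., 241.]), array([201., 277.]), array([351., 277.])] w3 [array([232., 242.]), array([324., 242.]), array([233., 278.]), array([323., 278.])]
0.02 w7 shut [array([265., 247.]), array([287., 247.]), array([265., 284.]), array([287., 284.])] w6 open [array([195., 247.]), array([357., 246.]), array([198., 284.]), array([354., 283.])] w3 [array([229., 247.]), array([326., 248.]), array([231., 284.]), array([324., 285.])]
0.03 w7 shut [array([264., 256.]), array([288., 256.]), array([264., 294.]), array([288., 294.])] w6 open [array([189., 255.]), array([362., 255.]), array([193., 294.]), array([359., 294.])] w3 [array([226., 256.]), array([329., 256.]), array([228., 295.]), array([327., 295.])]
22.175 [ 0.5329 -0.0568  0.0144] [ 0.6293  0.724  21.7676] 0.00036169888817273336
```

The tip pixels show the real shut fingertips about 23 mm behind the reported TCP, and about 36 mm when open. The fingers therefore closed on top of the lid. The tin is still upright in place. I'll rise, open, re-check the lid, then go lower.

Emit:
move_arm:
  targets:
    - [0,0,-0.01,0,0,0,-1]
    - [0,0,-0.03,0,0,0,-1]
    - [0,0,-0.04,0,0,0,1]
    - [0,0,-0.04,0,0,0,1]
    - [0,0,-0.024,0,0,0,1]
    - [0,0,0,0,0,0,1]
    - [0,0,0,0,0,0,1]
    - [0,0,0,0,0,0,1]

```text
clock: 23.18
eef_pos: [0.527, -0.0568, 0.1539]
tool_rot: [[-0.996, 0.085, -0.002], [0.085, 0.996, 0.0], [0.002, 0.0, -1.0]]
ft_force: [1.1, -0.5, -0.2]
grip_width: 0.0853
grasp_force: 0.0
```

Run:
```python
from h import *
s=robot.read_state();print(s['clock'],s['eef_pos'],s['tool_rot'],s['ft_force'],s['grip_width'])
im=snap('wrist','w9.png');f='w9.png'
m=cv2.inRange(cv2.cvtColor(im,cv2.COLOR_RGB2HSV),(0,0,225),(180,60,255))
q=np.zeros_like(m);q[160:235,240:310]=m[160:235,240:310]
c=max(cv2.findContours(q,cv2.RETR_EXTERNAL,cv2.CHAIN_APPROX_NONE)[0],key=cv2.contourArea);e=cv2.fitEllipse(cv2.convexHull(c));print(e)
P=onz(f,*e[0],.035);print('tin',P)
plan([((P[0],P[1],.07),85,1,4),((P[0],P[1],.025),85,1,4)])
```

```text
23.175 [ 0.527  -0.0568  0.1539] [[-0.9964  0.0846 -0.002 ]
 [ 0.0846  0.9964  0.0004]
 [ 0.002   0.0002 -1.    ]] [ 1.0834 -0.5366 -0.2387] 0.08533551038384767
((275.2920227050781, 197.36392211914062), (55.77894973754883, 59.094242095947266), 94.3022232055664)
tin [ 0.5268 -0.0581  0.035 ]
[[0,0,0.021,0,0,0.001,1],
[0,-0.001,0.021,0,-0.001,0,1],
[0,0,0.021,0,0,0.001,1],
[0,0,0.021,0,-0.001,0.001,1],
[0,0,0.011,0,0,0,1],
[0,0,0.011,0,0,0,1],
[0,0,0.012,0,0,0,1],
[0,0,0.011,0,0,0,1]]
8 max [0.    0.001 0.021 0.    0.001 0.001]
[ 0.5269 -0.0578  0.025 ] 23.225
```

Emit:
move_arm:
  targets:
    - [0,0,0.021,0,0,0.001,1]
    - [0,-0.001,0.025,0,0,0,1]
    - [0,0,0.03,0,0,0.001,1]
    - [0,0,0.03,0,-0.001,0.001,1]
    - [0,0,0.02,0,0,0,1]
    - [0,0,0.016,0,0,0,1]
    - [0,0,0.006,0,0,0,1]
    - [0,0,0.006,0,0,0,1]
    - [0,0,0.005,0,0,0,1]
    - [0,0,0,0,0,0,1]
    - [0,0,0,0,0,0,1]

```text
clock: 24.6
eef_pos: [0.5283, -0.0578, -0.0036]
tool_rot: [[-0.996, 0.088, 0.002], [0.088, 0.996, 0.0], [-0.002, 0.0, -1.0]]
ft_force: [-0.6, -0.1, -0.1]
grip_width: 0.0857
grasp_force: 0.0
```

Emit:
move_arm:
  targets:
    - [0,0,0.004,0,0,0,1]
    - [0,0,0,0,0,0,0.6]
    - [0,0,0,0,0,0,0.4]
    - [0,0,0,0,0,0,0.2]
    - [0,0,0,0,0,0,0]
    - [0,0,0,0,0,0,-1]
    - [0,0,0,0,0,0,-1]
    - [0,0,0,0,0,0,-1]
  force: 30

```text
clock: 25.6
eef_pos: [0.528, -0.0579, -0.0076]
tool_rot: [[-0.996, 0.088, 0.001], [0.088, 0.996, 0.0], [-0.001, 0.0, -1.0]]
ft_force: [-1.0, -0.7, 6.2]
grip_width: 0.0569
grasp_force: 31.8
```

Run:
```python
from h import *
s=robot.read_state();print(s['eef_pos'],s['grip_width'],s['grasp_force'],s['ft_force'])
for f in('t0.png','s0.png'):
  im=np.load('pics/'+f+'.npz')['im']
  x0,y0,x1,y1=(120,190,190,275) if f[0]=='t' else (160,155,240,205)
  a=cv2.resize(im[y0:y1,x0:x1],None,fx=6,fy=6,interpolation=cv2.INTER_CUBIC)
  g=cv2.cvtColor(a,cv2.COLOR_RGB2GRAY); print(f,np.percentile(g,[50,70,80,90,97]))
f='t0.png';im=np.load('pics/'+f+'.npz')['im'];g=cv2.cvtColor(im,cv2.COLOR_RGB2GRAY)
print(g[204:246:2,132:178:2])
```

```text
[ 0.528  -0.0579 -0.0076] 0.05693286186757382 31.844170689582825 [-1.0482 -0.7042  6.2028]
t0.png [225. 236. 247. 247. 248.]
s0.png [124. 220. 238. 253. 255.]
[[230 247 247 247 247 247 246 244 239 236 232 234 237 242 245 247 247 247
  247 247 247 247 247]
 [239 247 247 247 247 244 236 230 230 230 227 230 230 229 230 240 246 247
  247 247 247 247 247]
 [246 247 247 247 242 232 228 228 230 230 228 231 230 229 227 231 235 244
  247 247 247 247 247]
 [247 247 247 241 232 230 229 230 230 229 228 232 229 229 229 230 231 233
  246 247 247 247 247]
 [247 247 243 233 231 230 229 228 231 229 229 232 228 229 229 230 230 231
  239 247 247 247 247]
 [247 246 235 230 231 231 229 228 230 227 229 230 229 229 230 230 230 230
  231 245 247 247 247]
 [247 245 231 230 231 231 231 228 230 227 230 231 229 228 230 230 229 229
  231 239 247 247 247]
 [247 243 230 231 231 231 228 229 229 228 231 231 227 229 230 232 230 230
  230 233 247 247 247]
 [247 239 229 231 231 230 228 230 230 229 231 229 229 229 230 230 230 229
  231 229 246 247 247]
 [247 238 229 231 232 230 228 230 228 228 230 229 229 229 231 230 23
[... 396 characters left out ...]
224 212 238 247 247]
 [247 247 238 231 229 228 230 229 228 231 229 229 228 231 230 229 230 229
  215 212 236 247 247]
 [247 247 242 228 229 227 230 229 228 231 229 230 230 231 229 230 228 215
  211 214 241 247 247]
 [247 247 246 224 225 228 229 228 227 231 229 230 229 231 230 229 212 209
  216 223 247 247 247]
 [247 247 247 224 213 220 228 227 230 230 228 230 230 230 225 218 210 215
  216 236 247 247 246]
 [247 247 247 243 217 212 215 218 225 227 224 224 222 217 212 213 213 217
  217 245 247 247 246]
 [247 247 247 247 234 213 215 213 213 215 215 211 213 214 215 214 216 218
  232 247 247 247 245]
 [247 247 247 247 247 237 216 214 214 214 214 214 215 215 214 215 219 237
  247 247 247 247 245]]
```

The tin is gripped at 57 mm. Next: lift it clear and look at the pan from beside it.

Emit:
move_arm:
  targets:
    - [0,0,-0.01,0,0,0,-1]
    - [0,0,-0.025,0,0,0,-1]
    - [0,0,-0.03,0,0,0,-1]
    - [0,0,-0.03,0,0,0,-1]
    - [0,0,-0.03,0,0,0,-1]
    - [0,0,-0.012,0,0,0,-1]
    - [0.004,0.02,0,0,0,0,-1]
    - [0.007,0.035,0,0,0,0,-1]
    - [0.007,0.035,0,0,0,0,-1]
    - [0.007,0.035,0,0,0,0,-1]
    - [0.007,0.035,0,0,0,0,-1]
    - [0.007,0.035,0,0,0,0,-1]

```text
clock: 27.1
eef_pos: [0.5053, 0.1409, 0.1285]
tool_rot: [[-0.996, 0.087, 0.0], [0.087, 0.996, -0.0], [-0.0, -0.0, -1.0]]
ft_force: [0.0, -0.4, -0.7]
grip_width: 0.0571
grasp_force: 32.2
```

Emit:
move_arm:
  targets:
    - [0.007,0.03,0,0,0,0,-1]
    - [0.005,0.02,0,0,0,0,-1]
    - [0.004,0.01,0,0,0,0,-1]
    - [0,0,0,0,0,0,-1]
    - [0,0,0,0,0,0,-1]

```text
clock: 27.72
eef_pos: [0.4955, 0.1996, 0.129]
tool_rot: [[-0.996, 0.089, 0.001], [0.089, 0.996, -0.001], [-0.001, -0.0, -1.0]]
ft_force: [0.2, 0.5, -1.1]
grip_width: 0.0569
grasp_force: 32.2
```

Run:
```python
from h import *
s=robot.read_state();print(s['clock'],s['eef_pos'],s['tool_rot'],s['grip_width'],s['grasp_force'],s['ft_force'])
snap('wrist','w10.png')
for q in((.4955,.305,.055),(.5415,.305,.055),(.4955,.351,.055)):print(proj('w10.png',q))
```

```text
27.725 [0.4955 0.1996 0.129 ] [[-0.996   0.0891  0.0012]
 [ 0.0891  0.996  -0.0006]
 [-0.0013 -0.0005 -1.    ]] 0.05685432441651507 32.228127121925354 [ 0.2298  0.5483 -1.1477]
[403.1801 200.5072]
[401.1717 250.8394]
[460.0165 195.6969]
```

View pics/w10.png

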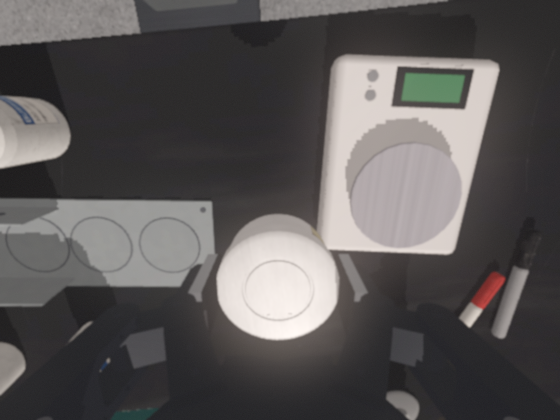

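View: the tin is held level with its lid at (278,284). The pan disc is centred at (405.5,195). I'll work out the relative offset from this one picture.

Run:
```python
from h import *
f='w10.png'
im=np.load('pics/w10.png.npz')['im'];g=cv2.cvtColor(im,cv2.COLOR_RGB2GRAY).astype(int)
L=onz(f,278,285,.1736);print('lid',L)
a=onz(f,405.5,195,.055);print('pan',a, 'r',[np.linalg.norm(onz(f,*p,.055)-a) for p in((350,197),(461,193),(406,142),(404,248))])
print('wanted tcp', .4955+a[0]-L[0],.1996+a[1]-L[1])
plan([((.4927,.3063,.129),85,-1,5),((.4927,.3063,.05),85,-1,5)])
```

```text
lid [0.492  0.201  0.1736]
pan [0.4909 0.3067 0.055 ] r [np.float64(0.04548275004507942), np.float64(0.04492591385878093), np.float64(0.043037177446917825), np.float64(0.048061925921082486)]
wanted tcp 0.4944190792543981 0.3053133523365801
[[0.002,0.021,0,0,0,0,-1],
[0.003,0.021,0,0,0.001,-0.001,-1],
[0.002,0.022,0,0,0,0,-1],
[0.003,0.021,0,0,0,-0.001,-1],
[0.002,0.021,0,0,0,0,-1],
[0,0,0.016,0,0,0,-1],
[0,0,0.016,0,0,0,-1],
[0,0,0.015,0,0,0,-1],
[0,0,0.016,0,0,0,-1],
[0,0,0.016,0,0,0,-1]]
10 max [0.003 0.022 0.016 0.    0.001 0.001]
[0.493  0.3063 0.05  ] 27.775
```

Emit:
move_arm:
  targets:
    - [0.002,0.015,0,0,0,0,-1]
    - [0.002,0.025,0,0,0,0,-1]
    - [0.002,0.025,0,0,0,0,-1]
    - [0.002,0.025,0,0,0,0,-1]
    - [0.002,0.016,0,0,0,0,-1]
    - [0,0,0.012,0,0,0,-1]
    - [0,0,0.022,0,0,0,-1]
    - [0,0,0.022,0,0,0,-1]
    - [0,0,0.015,0,0,0,-1]
    - [0,0,0.008,0,0,0,-1]
    - [0,0,0,0,0,0,-1]
    - [0,0,0,0,0,0,-1]

```text
clock: 29.28
eef_pos: [0.4953, 0.3078, 0.0508]
tool_rot: [[-0.996, 0.088, 0.002], [0.088, 0.996, 0.001], [-0.002, 0.001, -1.0]]
ft_force: [0.7, 0.6, 0.3]
grip_width: 0.0569
grasp_force: 32.2
```

Emit:
move_arm:
  targets:
    - [0.001,-0.002,0.002,0,0,0,-1]
    - [0,0,0.002,0,0,0,-1]
    - [0,0,0.001,0,0,0,-1]
    - [0,0,0.001,0,0,0,-1]
    - [0,0,0,0,0,0,-1]
    - [0,0,0,0,0,0,-1]

```text
clock: 30.02
eef_pos: [0.4936, 0.3056, 0.0444]
tool_rot: [[-0.996, 0.088, 0.001], [0.088, 0.996, 0.0], [-0.001, 0.0, -1.0]]
ft_force: [-1.3, -1.0, 5.4]
grip_width: 0.057
grasp_force: 32.6
```

Emit:
move_arm:
  targets:
    - [0,0,0,0,0,0,0.45]
    - [0,0,0,0,0,0,0.7]
    - [0,0,0,0,0,0,1]
    - [0,0,0,0,0,0,1]
    - [0,0,-0.02,0,0,0,1]
    - [0,0,-0.04,0,0,0,1]
    - [0,0,-0.05,0,0,0,1]
    - [0,0,-0.03,0,0,0,1]
    - [0,0,0,0,0,0,1]

```text
clock: 31.15
eef_pos: [0.4953, 0.3067, 0.1883]
tool_rot: [[-0.996, 0.088, 0.007], [0.088, 0.996, 0.004], [-0.007, 0.005, -1.0]]
ft_force: [0.3, -0.3, 0.4]
grip_width: 0.0854
grasp_force: 0.0
```

Run:
```python
from h import *
s=robot.read_state();print(s['clock'],s['eef_pos'],s['ft_force'],s['grip_width'])
snap('wrist','w11.png');snap('scene','s11.png')
w=cv2.imread('pics/w11.png');d=cv2.imread('pics/s11.png')
o=np.zeros((600,800,3),np.uint8)
o[:500,:400]=cv2.resize(w[80:330,180:380],(400,500));o[:260,400:]=cv2.resize(d[150:215,150:250],(400,260));o[260:,400:]=cv2.resize(d[270:355,280:400],(400,340))[:340]
cv2.imwrite('pics/c11.png',o)
plan([((.423,-.345,.19),-5,1,16)])
```

```text
31.15 [0.4953 0.3067 0.1883] [ 0.3359 -0.262   0.3822] 0.08535371148483958
[[0.001,-0.041,0,0,0,0.098,1],
[-0.003,-0.041,-0.001,0,0,0.098,1],
[-0.007,-0.04,0,0,0,0.098,1],
[-0.012,-0.039,0,0.001,0,0.099,1],
[-0.014,-0.038,-0.001,0,0,0.098,1],
[-0.019,-0.037,0,0,0,0.098,1],
[-0.022,-0.034,0,0,0,0.098,1],
[-0.025,-0.032,-0.001,0,0,0.098,1],
[-0.029,-0.03,0,0,0,0.098,1],
[-0.031,-0.026,0,0.001,0,0.098,1],
[-0.033,-0.024,-0.001,0,0,0.099,1],
[-0.036,-0.02,0,0,0.001,0.098,1],
[-0.037,-0.016,0,0,0,0.098,1],
[-0.039,-0.013,-0.001,0,0,0.098,1],
[-0.04,-0.009,0,0,0,0.098,1],
[-0.041,-0.004,0,0,0,0.098,1]]
16 max [0.041 0.041 0.001 0.001 0.001 0.099]
[ 0.4234 -0.3452  0.1896] 31.25
```

View pics/c11.png

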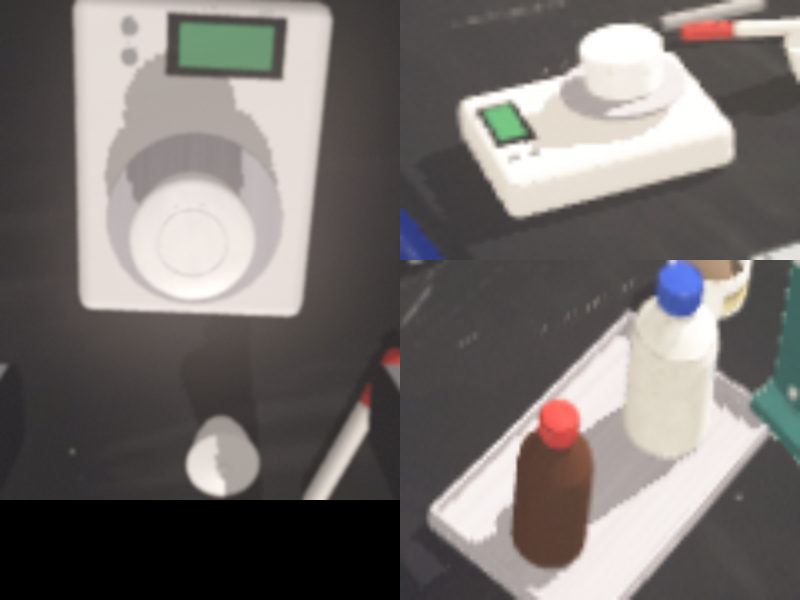

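The tin stands upright on the pan and both bottles are upright in the tray. I'll check the centring numerically while planning the next move.

Run:
```python
from h import *
print(onz('w11.png',276.5,198,.089),[onz('w11.png',277.5,v,.055) for v in (146.5,230)],onz('w11.png',233.5,188,.055),onz('w11.png',321.5,188,.055))
```

```text
[0.4914 0.3075 0.089 ] [array([0.4489, 0.3124, 0.055 ]), array([0.5367, 0.3046, 0.055 ])] [0.4865 0.2638 0.055 ] [0.4946 0.3536 0.055 ]
```

Emit:
move_arm:
  targets:
    - [0.001,-0.041,0,0,0,0.098,1]
    - [-0.003,-0.041,-0.001,0,0,0.098,1]
    - [-0.007,-0.04,0,0,0,0.098,1]
    - [-0.012,-0.039,0,0.001,0,0.099,1]
    - [-0.014,-0.038,-0.001,0,0,0.098,1]
    - [-0.019,-0.037,0,0,0,0.098,1]
    - [-0.022,-0.034,0,0,0,0.098,1]
    - [-0.025,-0.032,-0.001,0,0,0.098,1]
    - [-0.029,-0.03,0,0,0,0.098,1]
    - [-0.031,-0.026,0,0.001,0,0.098,1]
    - [-0.033,-0.024,-0.001,0,0,0.099,1]
    - [-0.036,-0.02,0,0,0.001,0.098,1]

```text
clock: 32.75
eef_pos: [0.4393, -0.1834, 0.1875]
tool_rot: [[-0.297, 0.955, -0.002], [0.955, 0.297, 0.0], [0.001, -0.002, -1.0]]
ft_force: [0.3, 0.2, -0.5]
grip_width: 0.0856
grasp_force: 0.0
```

The tin is centred within 2 mm. Next: fetch the small bottle.

Emit:
move_arm:
  targets:
    - [-0.037,-0.016,0,0,0,0.098,1]
    - [-0.039,-0.013,-0.001,0,0,0.098,1]
    - [-0.04,-0.009,0,0,0,0.098,1]
    - [-0.041,-0.004,0,0,0,0.098,1]
    - [0,0,0,0,0,0,1]
    - [0,0,0,0,0,0,1]
    - [0,0,0,0,0,0,1]

```text
clock: 33.62
eef_pos: [0.4237, -0.3436, 0.1889]
tool_rot: [[0.085, 0.996, -0.001], [0.996, -0.085, 0.001], [0.001, -0.001, -1.0]]
ft_force: [-0.2, -0.2, -0.0]
grip_width: 0.0854
grasp_force: 0.0
```

Run:
```python
from h import *
s=robot.read_state();print(s['clock'],s['eef_pos'],s['tool_rot'])
plan([((.4223,-.3471,.1),-5,1,4),((.4223,-.3471,.027),-5,1,4)])
```

```text
33.625 [ 0.4237 -0.3436  0.1889] [[ 0.0846  0.9964 -0.0009]
 [ 0.9964 -0.0846  0.0011]
 [ 0.001  -0.001  -1.    ]]
[[-0.001,0,0.022,0,0,0.001,1],
[-0.001,0,0.022,0,0,0,1],
[-0.001,-0.001,0.023,-0.001,-0.001,0.001,1],
[-0.001,0,0.022,0,0,0.001,1],
[0,0,0.018,0,0,0,1],
[0,0,0.018,0,0,0,1],
[0,0,0.019,0,0,0,1],
[0,0,0.018,0,0,0,1]]
8 max [0.001 0.001 0.023 0.001 0.001 0.001]
[ 0.4223 -0.3474  0.0269] 33.625
```

Emit:
move_arm:
  targets:
    - [-0.001,0,0.022,0,0,0.001,1]
    - [-0.001,0,0.022,0,0,0,1]
    - [-0.001,-0.001,0.023,0,0,0.001,1]
    - [-0.001,0,0.022,0,0,0.001,1]
    - [0,0,0.022,0,0,0,1]
    - [0,0,0.022,0,0,0,1]
    - [0,0,0.02,0,0,0,1]
    - [0,0,0.01,0,0,0,1]
    - [0,0,0,0,0,0,0.5]
    - [0,0,0,0,0,0,0]
    - [0,0,0,0,0,0,-0.3]
    - [0,0,0,0,0,0,-1]
  force: 40

```text
clock: 35.12
eef_pos: [0.4225, -0.3496, 0.0273]
tool_rot: [[0.09, 0.996, 0.001], [0.996, -0.09, -0.001], [-0.001, 0.001, -1.0]]
ft_force: [-1.4, 0.0, 6.6]
grip_width: 0.0426
grasp_force: 40.5
```

Emit:
move_arm:
  targets:
    - [0,0,0,0,0,0,-1]
    - [0,0,0,0,0,0,-1]
    - [0,0,0,0,0,0,-1]

```text
clock: 35.5
eef_pos: [0.4224, -0.3496, 0.0273]
tool_rot: [[0.09, 0.996, 0.001], [0.996, -0.09, -0.001], [-0.001, 0.001, -1.0]]
ft_force: [-1.1, 1.1, 6.3]
grip_width: 0.043
grasp_force: 40.5
```

Run:
```python
from h import *
plan([((.4224,-.3496,.185),-5,-1,6),((.5347,.0063,.185),-5,-1,12),((.5347,.0063,.06),-5,-1,5)])
```

```text
[[0,0,-0.026,0,0,0,-1],
[0,0,-0.027,0,0,-0.001,-1],
[0,0,-0.026,0,0,0,-1],
[0,0,-0.026,0.001,0.001,-0.001,-1],
[0,0,-0.026,0,0,0,-1],
[0,0,-0.027,0,0,-0.001,-1],
[0.03,0.007,0,0,0,0,-1],
[0.031,0.006,0,0,0,0,-1],
[0.03,0.007,0,0,0,0,-1],
[0.03,0.007,0,0,0,0,-1],
[0.031,0.007,0,0,0,0,-1],
[0.03,0.006,0,0,0,0,-1],
[0.03,0.007,0,0,0,0,-1],
[0.031,0.007,0,0,0,0,-1],
[0.03,0.007,0,0,0,0,-1],
[0.031,0.006,0,0,0,0,-1],
[0.03,0.007,0,0,0,0,-1],
[0.03,0.007,0,0,0,0,-1],
[0,0,0.025,0,0,0,-1],
[0,0,0.025,0,0,0,-1],
[0,0,0.025,0,0,0,-1],
[0,0,0.025,0,0,0,-1],
[0,0,0.025,0,0,0,-1]]
23 max [0.031 0.007 0.027 0.001 0.001 0.001]
[0.5347 0.0061 0.0603] 35.5
```

Emit:
move_arm:
  targets:
    - [0,0,-0.015,0,0,0,-1]
    - [0,0,-0.028,0,0,-0.001,-1]
    - [0,0,-0.03,0,0,0,-1]
    - [0,0,-0.03,0.001,0.001,-0.001,-1]
    - [0,0,-0.03,0,0,0,-1]
    - [0,0,-0.025,0,0,-0.001,-1]
    - [0.016,0.003,0,0,0,0,-1]
    - [0.031,0.007,0,0,0,0,-1]
    - [0.034,0.008,0,0,0,0,-1]
    - [0.034,0.008,0,0,0,0,-1]
    - [0.034,0.008,0,0,0,0,-1]
    - [0.034,0.008,0,0,0,0,-1]

```text
clock: 37.0
eef_pos: [0.4794, -0.1677, 0.1835]
tool_rot: [[0.086, 0.996, -0.003], [0.996, -0.086, 0.002], [0.002, -0.003, -1.0]]
ft_force: [-0.1, -0.1, -1.2]
grip_width: 0.0428
grasp_force: 41.1
```

Emit:
move_arm:
  targets:
    - [0.034,0.008,0,0,0,0,-1]
    - [0.034,0.007,0,0,0,0,-1]
    - [0.034,0.007,0,0,0,0,-1]
    - [0.034,0.007,0,0,0,0,-1]
    - [0.028,0.006,0,0,0,0,-1]
    - [0.017,0.004,0,0,0,0,-1]
    - [0,0,0.02,0,0,0,-1]
    - [0,0,0.03,0,0,0,-1]
    - [0,0,0.035,0,0,0,-1]
    - [0,0,0.03,0,0,0,-1]
    - [0,0,0.01,0,0,0,-1]
    - [0,0,0,0,0,0,-1]

```text
clock: 38.5
eef_pos: [0.5339, 0.0064, 0.0593]
tool_rot: [[0.087, 0.996, -0.002], [0.996, -0.087, 0.001], [0.0, -0.002, -1.0]]
ft_force: [0.4, -0.8, -1.0]
grip_width: 0.0431
grasp_force: 41.1
```

Emit:
move_arm:
  targets:
    - [0,0,0,0,0,0,-1]
    - [0,0,0,0,0,0,-1]

```text
clock: 38.75
eef_pos: [0.5351, 0.0067, 0.0605]
tool_rot: [[0.087, 0.996, 0.001], [0.996, -0.087, 0.001], [0.001, 0.001, -1.0]]
ft_force: [-0.3, 0.2, -1.0]
grip_width: 0.0429
grasp_force: 41.1
```

Run:
```python
from h import *
s=robot.read_state();print(s['clock'],s['eef_pos'],s['tool_rot'],s['ft_force'],s['grip_width'])
plan([((.5347,.0063,.031),-5,-1,5)])
```

```text
38.75 [0.5351 0.0067 0.0605] [[ 0.0869  0.9962  0.0007]
 [ 0.9962 -0.0869  0.0012]
 [ 0.0013  0.0006 -1.    ]] [-0.2587  0.1581 -1.0397] 0.042870505306388404
[[0,0,0.006,0,0,0,-1],
[0,0,0.006,0,-0.001,0,-1],
[0,0,0.006,0,0,0,-1],
[0,0,0.006,0.001,0,0,-1],
[0,0,0.006,0,0,0,-1]]
5 max [0.    0.    0.006 0.001 0.001 0.   ]
[0.5351 0.0067 0.0305] 38.75
```

Emit:
move_arm:
  targets:
    - [0,0,0.01,0,0,0,-1]
    - [0,0,0.01,0,0,0,-1]
    - [0,0,0.006,0,0,0,-1]
    - [0,0,0.004,0,0,0,-1]
    - [0,0,0.002,0,0,0,-1]
    - [0,0,0.001,0,0,0,-1]
    - [0,0,0,0,0,0,-1]
    - [0,0,0,0,0,0,-1]

```text
clock: 39.75
eef_pos: [0.5341, 0.0067, 0.0273]
tool_rot: [[0.087, 0.996, -0.001], [0.996, -0.087, 0.002], [0.001, -0.002, -1.0]]
ft_force: [-3.3, 0.1, 7.9]
grip_width: 0.043
grasp_force: 42.1
```

Emit:
move_arm:
  targets:
    - [0,0,0,0,0,0,0.1]
    - [0,0,0,0,0,0,0.5]
    - [0,0,0,0,0,0,1]
    - [0,0,0,0,0,0,1]
    - [0,0,-0.02,0,0,0,1]
    - [0,0,-0.04,0,0,0,1]
    - [0,0,-0.05,0,0,0,1]
    - [0,0,-0.05,0,0,0,1]
    - [0,0,0,0,0,0,1]

```text
clock: 40.88
eef_pos: [0.5373, 0.0064, 0.1902]
tool_rot: [[0.087, 0.996, 0.006], [0.996, -0.087, 0.002], [0.003, 0.006, -1.0]]
ft_force: [-1.1, -0.5, 0.2]
grip_width: 0.0854
grasp_force: 0.0
```

Run:
```python
from h import *
im=snap('wrist','w12.png')
s=robot.read_state();print(s['clock'],s['eef_pos'],s['ft_force'])
plan([((.5296,-.3263,.187),-5,1,9),((.5296,-.3263,.187),-5,1,2)])
```

```text
40.925 [0.5356 0.0066 0.188 ] [ 0.0037 -0.5946 -0.1355]
[[-0.037,0.003,0,0,0,0,1],
[-0.037,0.002,0,0,0,0,1],
[-0.037,0.003,0,0.001,-0.001,0,1],
[-0.037,0.002,0,0,0,0,1],
[-0.037,0.003,0,0,0,0,1],
[-0.036,0.002,0,0,0,0,1],
[-0.037,0.003,0,0.001,-0.001,0,1],
[-0.037,0.002,0.001,0,0,0,1],
[-0.037,0.003,0,0,0,0,1],
[0,0,0,0,0,0,1],
[0,0,0,0,0,0,1]]
11 max [0.037 0.003 0.001 0.001 0.001 0.   ]
[ 0.5297 -0.3261  0.1866] 40.925
```

View pics/w12.png

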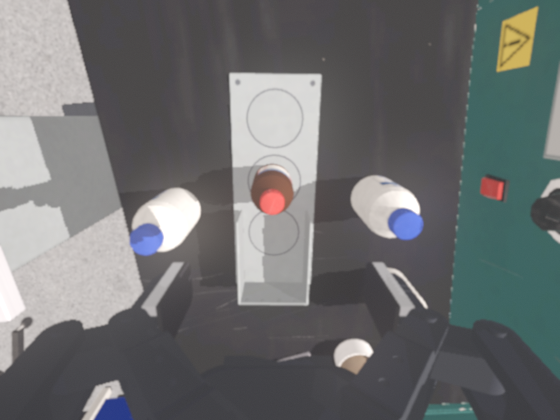

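The amber bottle stands upright on the middle ring at (273,185), and the front ring is clear at (275,117). Next is the big bottle.

Emit:
move_arm:
  targets:
    - [-0.037,0.003,0,0,0,0,1]
    - [-0.037,0.002,0,0,0,0,1]
    - [-0.037,0.003,0,0,0,0,1]
    - [-0.037,0.002,0,0,0,0,1]
    - [-0.037,0.003,0,0,0,0,1]
    - [-0.036,0.002,0,0,0,0,1]
    - [-0.037,0.003,0,0,0,0,1]
    - [-0.037,0.002,0.001,0,0,0,1]
    - [-0.037,0.003,0,0,0,0,1]
    - [0,0,0,0,0,0,1]
    - [0,0,0,0,0,0,1]
    - [0,0,0,0,0,0,1]

```text
clock: 42.42
eef_pos: [0.5287, -0.3246, 0.1845]
tool_rot: [[0.085, 0.996, -0.002], [0.996, -0.085, 0.002], [0.002, -0.002, -1.0]]
ft_force: [-0.6, 0.7, 0.3]
grip_width: 0.0853
grasp_force: 0.0
```

Run:
```python
from h import *
s=robot.read_state();print(s['clock'],s['eef_pos'],s['tool_rot'])
plan([((.5296,-.3263,.1),-5,1,4),((.5296,-.3263,.04),-5,1,4)])
```

```text
42.425 [ 0.5287 -0.3246  0.1845] [[ 0.085   0.9964 -0.0019]
 [ 0.9964 -0.085   0.0022]
 [ 0.0021 -0.0021 -1.    ]]
[[0,0,0.021,-0.001,-0.001,0.001,1],
[-0.001,0.001,0.021,0,0,0,1],
[0,0,0.021,-0.001,-0.001,0.001,1],
[-0.001,0,0.022,0,0,0,1],
[0,0,0.015,0,0,0,1],
[0,0,0.015,0,0,0,1],
[0,0,0.015,0,0,0,1],
[0,0,0.015,0,0,0,1]]
8 max [0.001 0.001 0.022 0.001 0.001 0.001]
[ 0.5295 -0.3265  0.0395] 42.425
```

Emit:
move_arm:
  targets:
    - [0,0,0.021,0,-0.001,0.001,1]
    - [-0.001,0.001,0.021,0,0,0,1]
    - [0,0,0.021,-0.001,-0.001,0.001,1]
    - [-0.001,0,0.022,0,0,0,1]
    - [0,0,0.018,0,0,0,1]
    - [0,0,0.018,0,0,0,1]
    - [0,0,0.015,0,0,0,1]
    - [0,0,0.007,0,0,0,1]
    - [0,0,0,0,0,0,0.5]
    - [0,0,0,0,0,0,0]
    - [0,0,0,0,0,0,-0.3]
    - [0,0,0,0,0,0,-1]
  force: 40

```text
clock: 43.92
eef_pos: [0.5296, -0.329, 0.0433]
tool_rot: [[0.089, 0.996, 0.001], [0.996, -0.089, -0.002], [-0.002, 0.001, -1.0]]
ft_force: [-1.4, 0.8, 5.6]
grip_width: 0.0508
grasp_force: 41.6
```

Emit:
move_arm:
  targets:
    - [0,0,0,0,0,0,-1]
    - [0,0,0,0,0,0,-1]
    - [0,0,0,0,0,0,-1]

```text
clock: 44.3
eef_pos: [0.5296, -0.3289, 0.0433]
tool_rot: [[0.089, 0.996, 0.001], [0.996, -0.089, -0.002], [-0.002, 0.001, -1.0]]
ft_force: [-1.5, 0.4, 6.3]
grip_width: 0.0507
grasp_force: 41.6
```

Run:
```python
from h import *
s=robot.read_state();p=s['eef_pos'];print(s['clock'],p,s['tool_rot'],s['ft_force'])
# keep the bottle where it was: target = original grasp + (now - release pose)
t=np.array([.5423,.0803,.0427])+np.array(p)-np.array([.5296,-.3263,.0428]);print('target',t)
plan([((p[0],p[1],.2),-5,-1,6),((t[0],t[1],.2),-5,-1,14)])
```

```text
44.3 [ 0.5296 -0.3289  0.0433] [[ 0.089   0.996   0.0008]
 [ 0.996  -0.089  -0.0018]
 [-0.0017  0.001  -1.    ]] [-1.4555  0.4359  6.2705]
target [0.5423 0.0777 0.0432]
[[0,0,-0.026,0,0,0,-1],
[0,0,-0.026,0,0.001,-0.001,-1],
[0,0,-0.026,0,0,0,-1],
[0,0,-0.026,0.001,0,0,-1],
[0,0,-0.027,0,0,-0.001,-1],
[0,0,-0.026,0,0.001,0,-1],
[0.029,-0.002,0,0,0,0,-1],
[0.029,-0.001,0,0,0,0,-1],
[0.029,-0.002,0,0,0,0,-1],
[0.029,-0.001,0,0,0,0,-1],
[0.029,-0.002,0,0,0,0,-1],
[0.029,-0.002,0,0,0,0,-1],
[0.029,-0.001,0,0,0,0,-1],
[0.029,-0.002,0,0,0,0,-1],
[0.029,-0.002,0,0,0,0,-1],
[0.029,-0.001,0,0,0,0,-1],
[0.029,-0.002,0,0,0,0,-1],
[0.029,-0.001,0,0,0,0,-1],
[0.029,-0.002,0,0,0,0,-1],
[0.029,-0.002,0,0,0,0,-1]]
20 max [0.029 0.002 0.027 0.001 0.001 0.001]
[0.5419 0.0777 0.2004] 44.3
```

Emit:
move_arm:
  targets:
    - [0,0,-0.015,0,0,0,-1]
    - [0,0,-0.028,0,0.001,-0.001,-1]
    - [0,0,-0.03,0,0,0,-1]
    - [0,0,-0.03,0.001,0,0,-1]
    - [0,0,-0.03,0,0,-0.001,-1]
    - [0,0,-0.024,0,0.001,0,-1]
    - [0.015,-0.001,0,0,0,0,-1]
    - [0.03,-0.002,0,0,0,0,-1]
    - [0.035,-0.002,0,0,0,0,-1]
    - [0.035,-0.002,0,0,0,0,-1]
    - [0.035,-0.002,0,0,0,0,-1]
    - [0.035,-0.002,0,0,0,0,-1]

```text
clock: 45.8
eef_pos: [0.5334, -0.1403, 0.1982]
tool_rot: [[0.086, 0.996, -0.003], [0.996, -0.086, 0.002], [0.002, -0.003, -1.0]]
ft_force: [0.3, 0.5, -1.3]
grip_width: 0.0507
grasp_force: 42.2
```

Emit:
move_arm:
  targets:
    - [0.035,-0.002,0,0,0,0,-1]
    - [0.035,-0.002,0,0,0,0,-1]
    - [0.035,-0.002,0,0,0,0,-1]
    - [0.035,-0.002,0,0,0,0,-1]
    - [0.035,-0.002,0,0,0,0,-1]
    - [0.03,-0.002,0,0,0,0,-1]
    - [0.016,0,0,0,0,0,-1]
    - [0,0,0,0,0,0,-1]
    - [0,0,0.02,0,0,0,-1]
    - [0,0,0.035,0,0,0,-1]
    - [0,0,0.03,0,0,0,-1]
    - [0,0,0.015,0,0,0,-1]

```text
clock: 47.3
eef_pos: [0.5405, 0.0762, 0.0981]
tool_rot: [[0.089, 0.996, -0.003], [0.996, -0.089, -0.001], [-0.001, -0.003, -1.0]]
ft_force: [-0.6, -0.1, -0.5]
grip_width: 0.0511
grasp_force: 42.2
```

Emit:
move_arm:
  targets:
    - [0,0,0,0,0,0,-1]
    - [0,0,0,0,0,0,-1]
    - [0,0,0,0,0,0,-1]

```text
clock: 47.68
eef_pos: [0.5424, 0.0783, 0.1007]
tool_rot: [[0.087, 0.996, 0.001], [0.996, -0.087, 0.001], [0.001, 0.001, -1.0]]
ft_force: [0.5, 0.4, -1.3]
grip_width: 0.0508
grasp_force: 42.2
```

Run:
```python
from h import *
s=robot.read_state();print(s['clock'],s['eef_pos'],s['tool_rot'],s['ft_force'],s['grip_width'])
plan([((.5423,.0777,.046),-5,-1,5)])
```

```text
47.675 [0.5424 0.0783 0.1007] [[ 0.0869  0.9962  0.0008]
 [ 0.9962 -0.0869  0.0014]
 [ 0.0015  0.0007 -1.    ]] [ 0.4765  0.3859 -1.304 ] 0.05076637857154761
[[0,0,0.011,0,0,0,-1],
[0,0,0.011,0,-0.001,0,-1],
[0,0,0.011,0,0,0,-1],
[0,0,0.011,0.001,0,0,-1],
[-0.001,0,0.011,0,0,0,-1]]
5 max [0.001 0.    0.011 0.001 0.001 0.   ]
[0.5424 0.0773 0.0457] 47.675
```

Emit:
move_arm:
  targets:
    - [0,0,0.015,0,0,0,-1]
    - [0,0,0.017,0,0,0,-1]
    - [0,0,0.012,0,0,0,-1]
    - [0,0,0.007,0,0,0,-1]
    - [-0.001,0,0.003,0,0,0,-1]
    - [0,0,0.002,0,0,0,-1]
    - [0,0,0.001,0,0,0,-1]
    - [0,0,0.001,0,0,0,-1]
    - [0,0,0,0,0,0,-1]
    - [0,0,0,0,0,0,-1]

```text
clock: 48.92
eef_pos: [0.5418, 0.0774, 0.0432]
tool_rot: [[0.087, 0.996, -0.0], [0.996, -0.087, 0.002], [0.002, -0.001, -1.0]]
ft_force: [-4.4, 0.4, 15.3]
grip_width: 0.0508
grasp_force: 43.7
```

Contact at the expected height. Release, rise and check.

Emit:
move_arm:
  targets:
    - [0,0,-0.001,0,0,0,-1]
    - [0,0,0,0,0,0,0.3]
    - [0,0,0,0,0,0,0.6]
    - [0,0,0,0,0,0,1]
    - [0,0,0,0,0,0,1]
    - [0,0,-0.02,0,0,0,1]
    - [0,0,-0.04,0,0,0,1]
    - [0,0,-0.05,0,0,0,1]
    - [0,0,-0.05,0,0,0,1]
    - [0,0,-0.04,0,0,0,1]
    - [0,0,0,0,0,0,1]
    - [0,0,0,0,0,0,1]

```text
clock: 50.42
eef_pos: [0.5411, 0.0772, 0.2419]
tool_rot: [[0.087, 0.996, -0.002], [0.996, -0.087, 0.001], [0.001, -0.002, -1.0]]
ft_force: [1.0, -0.5, -0.5]
grip_width: 0.0854
grasp_force: 0.0
```

Run:
```python
from h import *
s=robot.read_state();print(s['clock'],s['eef_pos'],s['ft_force'])
snap('wrist','w13.png');snap('scene','s13.png')
w=cv2.imread('pics/w13.png');d=cv2.imread('pics/s13.png')
o=np.zeros((600,800,3),np.uint8)
o[:600,:400]=cv2.resize(w[120:390,190:370],(400,600));o[:300,400:]=cv2.resize(d[195:285,210:330],(400,300));o[300:,400:]=cv2.resize(d[150:390,120:440],(400,300))
cv2.imwrite('pics/c13.png',o)
```

```text
50.425 [0.5411 0.0772 0.2419] [ 0.9682 -0.527  -0.516 ]
```

View pics/c13.png

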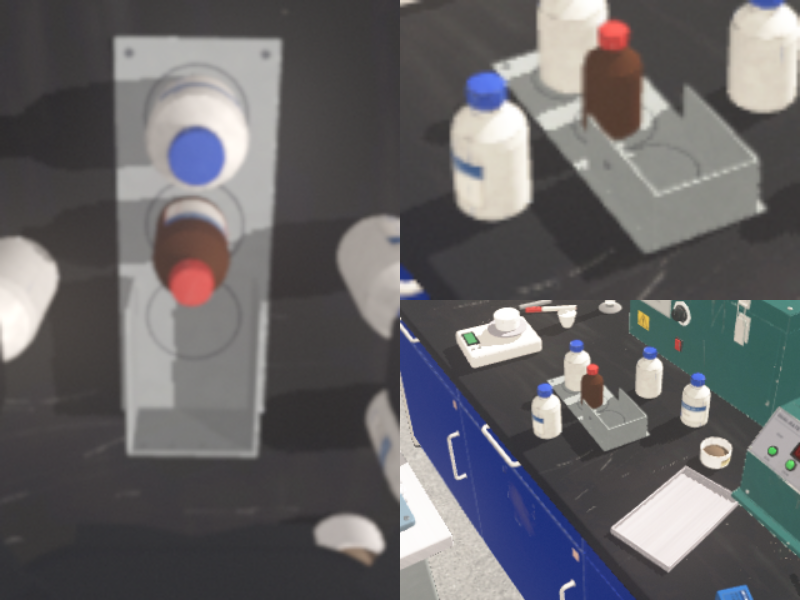

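Both bottles stand upright on their rings, the tin is on the pan, the tray is empty, and the open tin and crucible are untouched. One quick numeric check of the caps against the start picture, then hand in.

Run:
```python
from h import *
for f in('s0.png','s13.png'):
  h=cv2.cvtColor(np.load('pics/'+f+'.npz')['im'],cv2.COLOR_RGB2HSV)
  b=cv2.moments(cv2.inRange(h,(105,120,50),(130,255,255))[175:200,250:275]);r=cv2.moments((cv2.inRange(h,(0,150,90),(8,255,255))|cv2.inRange(h,(172,150,90),(180,255,255)))[198:215,262:286])
  print(f,b['m10']/b['m00']+250,b['m01']/b['m00']+175,r['m10']/r['m00']+262,r['m01']/r['m00']+198)
s=robot.read_state();print(s['qd'])
print(robot.finish_job())
```

```text
s0.png 261.2125 185.9875 274.2542372881356 205.32203389830508
s13.png 261.09638554216866 186.12048192771084 273.78688524590166 205.29508196721312
[ 0.1892  0.1225  0.01   -0.2845  0.0973  0.1937 -0.0635]
the job is handed in; nothing more can be done
None
```

The job is handed in: the tin stands centred on the pan to within about 2 mm, and both bottles are back upright on their starting rings to within about 1 mm, at about 50 s of 128 s; on the first try for the tin the fingers closed on its lid (about 22 N) without moving it, and the second grasp held.

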